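# Rock the battery pack into the lamp power unit

## Task

Fit the loose battery pack into the bay of the blue power unit for the microscope light: put its tongue end in first, under the steel lip and gently against the sprung contact pins, then rock the other end down (a light press on top helps it past the friction of the wall) until the pack sits flat, fully home on the bay floor, and let go of it. Be gentle with the unit, never forcing the pack, and leave the timer, petri dish, tape roll and marker pen where they are.

Things in the scene. Friction and masses are not known exactly. Their poses are not given: they have to be found in the camera images.
- pack: Loose black battery pack, body 60 (x) x 36 (y) x 50 (z) mm, 0.15 to 0.31 kg, upright on the bench. Origin: centre of the body's 60x36 underside; z up. A tongue sticks out 7 mm from its +x end (tip at x=+37), 34 wide, only 9.5 high, level with the underside, brass contacts on it; an orange band marks the -x end, the heel. Grip across the 36 mm width, high up: 12 mm goes into the bay.
- pack_toe (a point): Middle of the lower edge of the tongue's tip, in the pack's frame at x=+37, y=0, z=0 mm; axes as the pack's.
- unit: Blue power unit, fixed to the bench, 150 (x) x 84 (y) x 26 mm high; a grey console with a black dial on its +x end rises to 45 mm. Origin: centre of its underside. Black-floored battery bay in its top: floor at z=14, rim at z=26, 37.5 mm wide in y (0.75 mm play each side), heel wall x=-55.9, toe wall x=+12.9; 1.5 mm lead-in chamfers at the rim.
- bay_seat (a point): Point on the bay floor where the pack's origin lies when home (unit frame x=-25, y=0, z=14 mm); axes as the unit's, and the seated pack's axes lie along them, tongue to +x. From here the heel wall is at x=-30.9, the toe wall at x=+37.9 mm, the rim at z=+12. The seated pack has 0.9 mm play each way in x; the pins push it back to x=-0.9.
- lip_edge (a point): Middle of the lower edge of the steel lip plate (60 mm wide in y, 3 mm thick), which lies on the rim and covers the last 4.6 mm of the bay at the toe wall: from bay_seat at x=+33.3, z=+12 mm; axes as the unit's. It leaves a mouth only 64.2 mm long, so the 67 mm long pack cannot go straight down.
- pin_tips (a point): Point midway between the tips of the two brass contact pins as they stand at rest, 3.5 mm out of the toe wall, under the lip: from bay_seat at x=+34.4, z=+5 mm (fixed to the unit, does not follow the pins). The pins give way towards +x by up to 3.3 mm: 3 N at first, 1.5 N more per mm. They must be pushed in 1.7 mm before the heel can pass the heel wall.
- lab_timer: Bystander: white lab timer 64x64x19 mm, origin at the centre of its underside.
- dish: Bystander: petri dish, 59 mm across, 15 mm high, origin at the centre of its underside.
- tape: Bystander: roll of tan tape lying flat, 100 mm across, 25 mm high, origin at the centre of its underside.
- pen: Bystander: black marker pen lying along its own y, 17x135x16 mm, origin at the centre of its underside.

How it is judged:
On the way, in this order (a step that is already met when the one before it is completed fails the run):
1. the pack is lifted clear of the bench (over 50 mm) (height (world z) of pack above 0.05 m), for 0.1 s.
2. the tongue's tip is down in the bay, below the lip and past its edge, with the heel still raised (pack tilted over 0.05 rad) (z of pack_toe in the frame of bay_seat below 0.006 m and x of pack_toe in the frame of bay_seat between 0.0335 and 0.04 m and angle between pack's own z axis and vertical above 0.05 rad), for 0.04 s.
At the end, for the whole second after the job is handed in: The pack lies flat on the bay floor (underside within 1.5 mm of it, tilt under 0.02 rad), within 3 mm of the seat point, lined up with the bay within 0.06 rad, tongue under the lip, released and at rest (z of pack in the frame of bay_seat between -0.002 and 0.0015 m and horizontal distance between pack and bay_seat below 0.003 m and angle between pack's own z axis and vertical below 0.02 rad and angle between the x axis of pack and the x axis of unit, either way round below 0.06 rad and x of pack_toe in the frame of bay_seat above 0.03 m and linear speed of pack below 0.01 m/s and angular speed of pack below 0.1 rad/s); the robot touches nothing.
It fails at once if the pack is pressed against the power unit with more than 40 N in all (sum of its contacts) (contact force between pack and unit above 40 N).
It fails at once if the robot itself presses on the power unit with more than 15 N (contact force between any of the fingers, the arm and unit above 15 N).
It fails at once if the timer, petri dish, tape roll or marker pen is moved by more than 15 mm (distance of any of lab_timer, dish, tape, pen from where it was at the start of the episode above 0.015 m).
It also fails if it takes over 72 s, if anything falls off the work surface, if the arm or the gripper's body presses on something with over 40 N, if the wrist force passes 120 N, or if a joint passes its speed limit or range.

## Robot

A 6-joint arm with a two-finger parallel gripper is mounted at the origin on the work surface; the furniture and walls round the work are solid. World frame = base frame: x ahead of the robot, y to its left, z up, the work surface at z = 0. Lengths are in m, angles in rad, forces in N, time in s.
With the tool pointing down it reaches from about 0.25 to 0.8 m from the base axis. Payload 8.5 kg.
Tool frame: the origin (TCP) lies on the centre line of the jaws, within the pads' length; the fingertips stand 14 mm ahead of it and the grasp point (between the pads) lies 5 mm behind it; z points along the fingers, y is the line along which they close (so a half turn about z gives the same grasp; the last joint's range is limited). The gripper opens to 85 mm and grips with 20 to 120 N. Pads are 22 mm wide; open, the fingers measure 114 mm over their backs; the gripper's body (76 mm by 85 mm) begins 54 mm behind the grasp point. The pads swing forward as they close: fully open they stand 13 mm farther back than shut.
Start: joints at [-1.279, 0.238, -0.013, 1.319, 0, 1.571], TCP at [0.151, -0.503, 0.245] pointing down, gripper open.
Joint ranges: [-2.66, 2.66], [-1.03, 1.9], [-1.14, 1.46], [-1.82, 2.27], [-1.45, 1.34], [-3.14, 3.14]. Speed limits (rad/s): [2.22, 2.22, 2.79, 3.14, 3.14, 3.14].

## Interface

Orientations are given as a 3x3 rotation matrix whose columns are the frame's x, y, z axes.
In Python, from cell import env gives the robot as it stands.
- The arm moves only by the tool play_rows, never from a script. Its argument "series" is a list that holds one entry, the list of rows, each a list of 5 numbers: the shift along the tool's x, y, z in mm, then the turn about the tool's z in degrees, then the closure, from 0 (fully open) to 1 (shut). A call has 1 to 8 rows; each row shifts and turns the commanded pose from where the row before left it, along the tool's axes as they then stand; what a row does not reach is not made up. A row lasts 1/12 s, in which the tool goes at most 41.7 mm and 7.16 degrees, less where a joint would pass 70% of its speed; a pose out of reach is approached as far as the arm can. A call with a gripper value outside its range is refused whole. The fingers move at their own pace and stop on an object; "grip_force" is the grip in N (left out, the last holds). Time passes only in rows, so rows that do not move let the fingers close. It gives the time, the measured TCP pose, the force, the opening and the grip force at its end, in the units of the state.
- env.read_state(): the state, without advancing time (a new reading comes with each control period).
- env.grab_frame(name): name is "side" or "top" or "wrist"; returns a dict with "color" (420x560x3 uint8, red, green, blue), "camera_matrix" (3x3 intrinsics, pixels), "rvec" (rotation vector, rad) and "tvec" (3), from world to camera coordinates, as OpenCV has them; the wrist camera has in their place "hand_eye" (4x4, takes a point from camera to tool coordinates, whose origin is the TCP and whose axes are the flange's). Camera axes: x right, y down, z forward; pixel columns grow to the right and rows downward; lengths in m; the calibration is good to about 2 mm. A picture is of the moment at which its call begins: read the wrist's pose just before it. There is no depth.
- env.finish_job(): hands the job in; it is judged then, once.
The state is a dict: "time_s": time; "q": joint angles; "joint_vel": joint speeds; "effort": joint torques, N m; "ee_pos": TCP position; "ee_rot": TCP orientation; "contact_force": force on the tool from outside, world axes, zero at the start; "moment": the same for the moment, N m; "opening": finger opening in m; "gripper_force": force on a finger pad.
Only numpy, scipy, OpenCV 4.12 (cv2) and the standard library are available. Lean on these libraries where they do the work, as an engineer would, in place of code of your own. Each camera call takes 0.05 s, during which the arm holds its last target. There are 200 camera calls.

## Working session

There is one attempt and no reset: what is moved stays moved. The work goes in short steps, Python scripts to look and compute and a tool call to move; the robot and the scene stay as the last step left them, time stands still between calls to the robot, and variables do not carry over. Pictures are saved under pics/ and viewed, at most 10 in all, crops included, and the job is handed in when it is done.

Besides the shell and the picture viewer there is one more tool, called as a command line: name --argument value ..., lists and objects as JSON in quotes. play_rows: Moves the arm, as the interface text tells. Its arguments: {"type":"object","properties":{"series":{"type":"array"},"grip_force":{"type":"number"}},"required":["series"]}

```bash
mkdir -p pics; ls
python3 - <<'E'
from cell import env
import cv2,numpy as np
s=env.read_state(); print(s)
for n in ["side","top"]:
    f=env.grab_frame(n); cv2.imwrite(f"pics/{n}0.png",f["color"][:,:,::-1]); 
    R=cv2.Rodrigues(np.array(f["rvec"]))[0]; print(n,f["camera_matrix"],-R.T@np.array(f["tvec"]).ravel(),R)
E
```

```text
pics
{'time_s': 0.0, 'q': array([-1.27895452e+00,  2.38762879e-01, -1.42716959e-02,  1.31918331e+00,
        2.00849343e-05,  1.57079015e+00]), 'joint_vel': array([-0.0019687 , -0.00129073, -0.00057054,  0.00040419, -0.00207911,
       -0.00166924]), 'effort': array([ 7.77742935e-04, -5.38774467e+01,  3.46432114e+01,  1.85214513e-02,
        4.08903887e-06, -1.24117644e-06]), 'ee_pos': array([ 0.15094226, -0.50241751,  0.2446802 ]), 'ee_rot': array([[ 9.57713812e-01,  2.87722265e-01, -3.89769186e-04],
       [ 2.87722528e-01, -9.57712837e-01,  1.36722351e-03],
       [ 2.00936934e-05, -1.42155422e-03, -9.99998989e-01]]), 'contact_force': array([-0.10559518, -0.23258252,  1.02724945]), 'moment': array([ 0.06961704, -0.02548729,  0.00070973]), 'gripper_force': 0.0, 'opening': 0.08506903231490452}
side [[394.64226462   0.         285.46863553]
 [  0.         394.64226462 209.27769808]
 [  0.           0.           1.        ]] [0.4894476  0.61185965 0.70687427] [[-0.99948554 -0.02689342 -0.01747541]
 [-0.00705375  0.71585278 -0.69821561]
 [ 0.03128723 -0.69773314 -0.71567421]]
top [[383.32222424   0.         275.3355538 ]
 [  0.         383.32222424 214.39489535]
 [  0.           0.           1.        ]] [ 0.46774715 -0.01222721  0.89908191] [[ 0.00330224 -0.99930886  0.03702559]
 [-0.9984944  -0.00532235 -0.0545949 ]
 [ 0.05475423 -0.03678955 -0.99782188]]
```

View pics/top0.png

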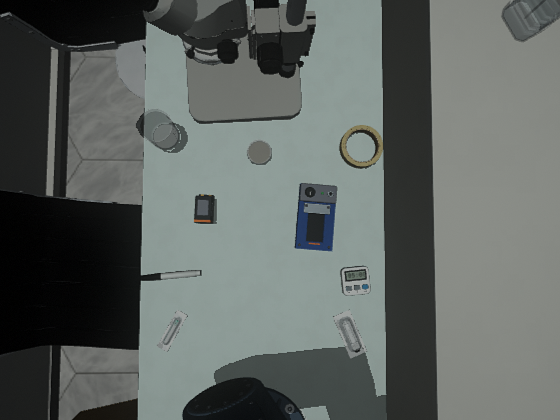

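View pics/side0.png

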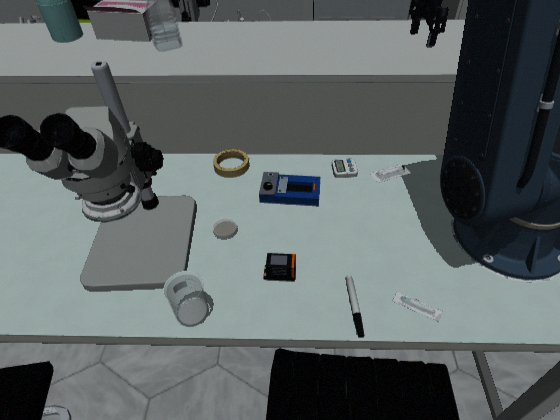

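The top view shows the pack at about (205,208) with its orange heel towards −x, and the unit at (316,217) with its console towards +x. The side view shows the pack at (280,266) and the unit at (290,189). I'll set up helpers and get rough positions.

```bash
cat > h.py <<'E'
from cell import env
import cv2,numpy as np
def cam(name):
    s=env.read_state(); f=env.grab_frame(name); K=np.array(f["camera_matrix"])
    if name=="wrist":
        T=np.eye(4);T[:3,:3]=s["ee_rot"];T[:3,3]=s["ee_pos"];M=T@np.array(f["hand_eye"]);R=M[:3,:3];c=M[:3,3]
    else:
        R=cv2.Rodrigues(np.array(f["rvec"]))[0].T;c=-R@np.array(f["tvec"]).ravel()
    return f["color"],K,R,c
def ray(K,R,u,v): return R@np.linalg.inv(K)@np.array([u,v,1.])
def plane(C,u,v,z):
    d=ray(C[1],C[2],u,v);return C[3]+d*(z-C[3][2])/d[2]
def tri(C1,p1,C2,p2):
    A=[];b=[]
    for C,p in((C1,p1),(C2,p2)):
        d=ray(C[1],C[2],*p);d/=np.linalg.norm(d);P=np.eye(3)-np.outer(d,d);A.append(P);b.append(P@C[3])
    return np.linalg.lstsq(np.vstack(A),np.hstack(b),rcond=None)[0]
def dtool(p):
    s=env.read_state();return (s["ee_rot"].T@(np.array(p)-s["ee_pos"])*1000).round(1)
E
python3 - <<'E'
from h import *
t=cam("top")
p=plane(t,204,207,.05);u=plane(t,316,217,.026);print(p,u,dtool([p[0],p[1],.25]),dtool([u[0],u[1],.25]))
f=env.grab_frame("wrist");print(f["hand_eye"],f["camera_matrix"])
E
```

```text
[0.52984445 0.11406388 0.05      ] [ 0.51017663 -0.13765461  0.026     ] [ 540.3 -481.5   -4.6] [ 449.  -246.1   -4.9]
[[ 7.87914881e-05 -9.62819726e-01 -2.70144717e-01  6.94181169e-02]
 [ 9.99999710e-01  2.80346873e-04 -7.07517200e-04 -6.49805995e-04]
 [ 7.56945743e-04 -2.70144584e-01  9.62819470e-01 -1.29637240e-01]
 [ 0.00000000e+00  0.00000000e+00  0.00000000e+00  1.00000000e+00]] [[339.95410421   0.         278.03758475]
 [  0.         339.95410421 206.15258914]
 [  0.           0.           1.        ]]
```

play_rows --series '[[[0, 0, 0, 6, 0], [0, 0, 0, 6, 0], [0, 0, 0, 4.7, 0], [27, -26, 0, 0, 0], [27, -26, 0, 0, 0], [27, -26, 0, 0, 0], [27, -26, 0, 0, 0], [27, -26, 0, 0, 0]]]'

```text
time_s: 0.87
ee_pos: [0.2868, -0.3714, 0.2452]
ee_rot: [[1.0, -0.0, 0.0], [-0.0, -1.0, 0.0], [0.0, -0.0, -1.0]]
contact_force: [1.4, -0.6, -0.6]
opening: 0.0855
gripper_force: 0.0
```

play_rows --series '[[[27, -26, 0, 0, 0], [27, -26, 0, 0, 0], [27, -26, 0, 0, 0], [27, -26, 0, 0, 0], [27, -26, 10, 0, 0], [27, -26, 20, 0, 0], [27, -26, 20, 0, 0], [27, -26, 20, 0, 0]]]'

```text
time_s: 1.53
ee_pos: [0.5015, -0.1645, 0.1758]
ee_rot: [[1.0, 0.001, 0.001], [0.001, -1.0, -0.0], [0.001, 0.0, -1.0]]
contact_force: [0.4, -1.5, -0.1]
opening: 0.0855
gripper_force: 0.0
```

play_rows --series '[[[27, -26, 10, 0, 0], [0, 0, 0, 0, 0], [0, 0, 0, 0, 0]]]'

```text
time_s: 1.78
ee_pos: [0.5278, -0.1385, 0.1652]
ee_rot: [[1.0, 0.004, -0.002], [0.004, -1.0, 0.001], [-0.002, -0.001, -1.0]]
contact_force: [0.1, -0.4, -0.0]
opening: 0.0852
gripper_force: 0.0
```

Run:
```python
from h import *
import pickle
w=cam("wrist");pickle.dump(w,open("w1.pkl","wb"));cv2.imwrite("pics/w1.png",w[0][:,:,::-1]);s=env.read_state();print(s["ee_pos"],s["ee_rot"],s["time_s"])
```

```text
[ 0.52720763 -0.13952202  0.16590615] [[ 9.99996659e-01  2.08000249e-03 -1.53491131e-03]
 [ 2.08037832e-03 -9.99997806e-01  2.43297304e-04]
 [-1.53440188e-03 -2.46489687e-04 -9.99998792e-01]] 1.8333
```

View pics/w1.png

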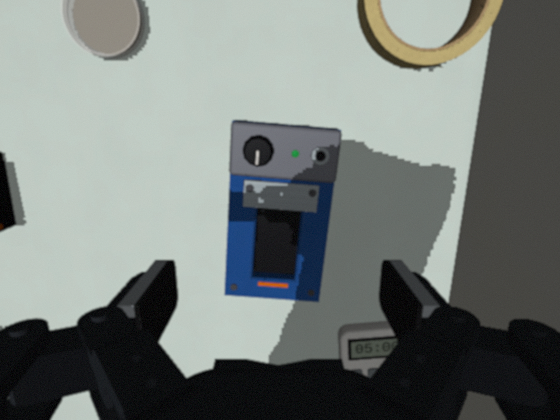

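The wrist view shows the blue unit at u 225–340, v 122–300. The lip is at (244–319, 182–212) and the black bay at (254–302, 211–278). Next I'll take two more wrist places for triangulation, on the way to the pack.

play_rows --series '[[[-15, -30, 0, 0, 0], [-15, -30, 0, 0, 0], [-15, -30, 0, 0, 0], [0, -20, 0, 0, 0], [0, 0, 0, 0, 0], [0, 0, 0, 0, 0], [0, 0, 0, 0, 0]]]'

```text
time_s: 2.42
ee_pos: [0.4824, -0.0313, 0.1671]
ee_rot: [[1.0, -0.001, 0.001], [-0.001, -1.0, -0.0], [0.001, 0.0, -1.0]]
contact_force: [0.4, 0.1, -1.1]
opening: 0.0854
gripper_force: 0.0
```

Run:
```python
from h import *
import pickle
w=cam("wrist");pickle.dump(w,open("w2.pkl","wb"));cv2.imwrite("pics/w2.png",w[0][:,:,::-1]);s=env.read_state();print(s["ee_pos"],s["joint_vel"])
```

```text
[ 0.4824122  -0.03141683  0.16689147] [-0.0040419   0.00849945 -0.00197232 -0.00085788  0.00180102  0.00317821]
```

play_rows --series '[[[10, -30, 0, 0, 0], [10, -30, 0, 0, 0], [10, -30, 0, 0, 0], [0, -35, 0, 0, 0], [0, 0, 0, 0, 0], [0, 0, 0, 0, 0], [0, 0, 0, 0, 0]]]'

```text
time_s: 3.05
ee_pos: [0.5124, 0.0461, 0.1675]
ee_rot: [[0.998, 0.068, -0.004], [0.068, -0.997, 0.038], [-0.001, -0.039, -0.999]]
contact_force: [-0.0, 0.9, -0.7]
opening: 0.0854
gripper_force: 0.0
```

Run:
```python
from h import *
import pickle
w=cam("wrist");pickle.dump(w,open("w3.pkl","wb"));s=env.read_state();print(s["ee_pos"],s["joint_vel"])
a=pickle.load(open("w2.pkl","rb"))[0]
im=np.hstack([a[:300,:,::-1],w[0][:300,:,::-1]])[:, :]
cv2.imwrite("pics/w23.png",cv2.resize(im,(800,214)))
b=cv2.resize(w[0][100:300,150:410,::-1],None,fx=3,fy=3,interpolation=cv2.INTER_CUBIC);cv2.imwrite("pics/w3c.png",b)
a1=pickle.load(open("w1.pkl","rb"))[0]
b=cv2.resize(a1[110:310,200:360,::-1],None,fx=3,fy=3,interpolation=cv2.INTER_CUBIC);cv2.imwrite("pics/w1c.png",b)
```

```text
[0.51230516 0.04596553 0.16755605] [-0.00222461 -0.00452708 -0.00284864 -0.00061392  0.00181868  0.00017383]
```

View pics/w23.png

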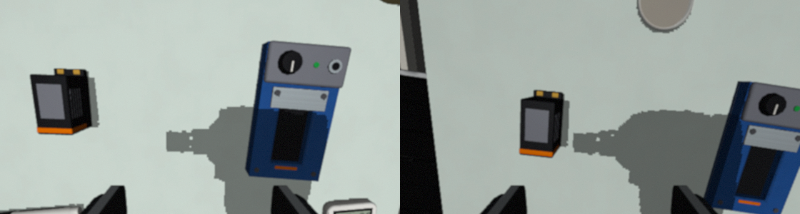

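View pics/w3c.png

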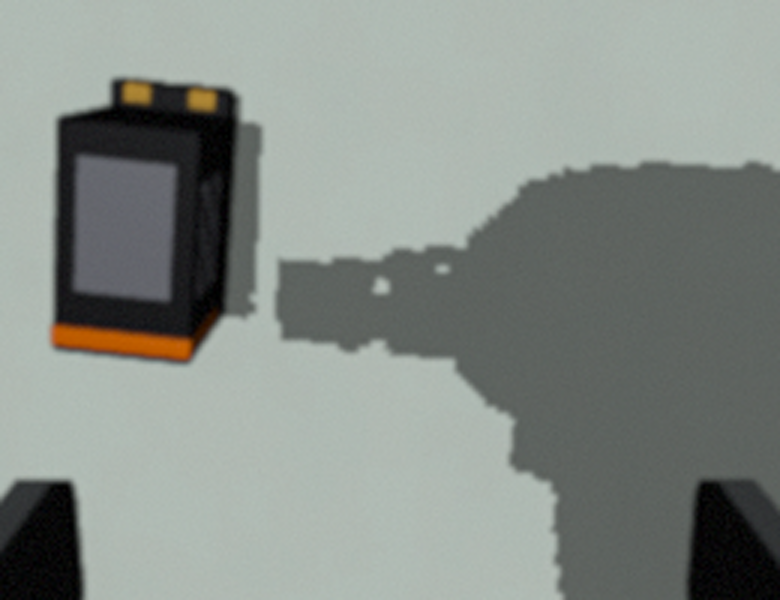

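View pics/w1c.png

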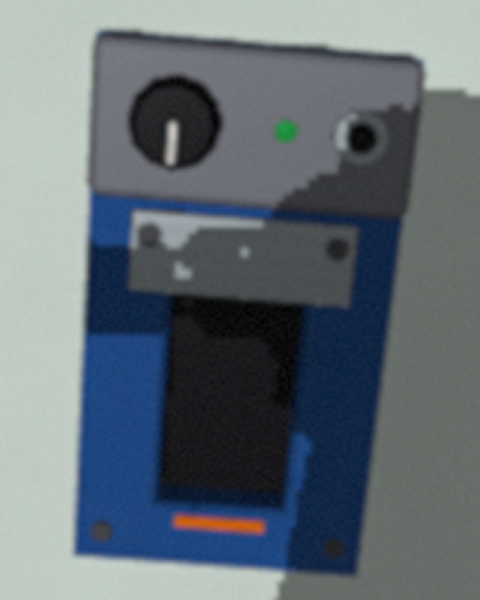

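Run:
```python
from h import *
s=env.read_state();print(s["q"],s["ee_pos"],s["ee_rot"],s["contact_force"],s["time_s"])
```

```text
[ 0.06748281  0.25940833 -0.1894747   1.1228062   0.03865495  3.14091674] [0.51230516 0.04596553 0.16755605] [[ 9.97677753e-01  6.80211618e-02 -3.49611464e-03]
 [ 6.81054328e-02 -9.96935111e-01  3.84971996e-02]
 [-8.66775196e-04 -3.86459040e-02 -9.99252592e-01]] [-0.45314489  0.25085213  1.01528619] 3.1
```

Joint 6 has reached its limit, which explains the shortfall. I'll turn the tool half round so that joint 6 ends near 0.

play_rows --series '[[[0, 0, 0, -7, 0], [0, 0, 0, -7, 0], [0, 0, 0, -7, 0], [0, 0, 0, -7, 0], [0, 0, 0, -7, 0], [0, 0, 0, -7, 0], [0, 0, 0, -7, 0], [0, 0, 0, -7, 0]]]'

```text
time_s: 3.77
ee_pos: [0.5122, 0.0458, 0.1677]
ee_rot: [[0.497, 0.868, -0.003], [0.867, -0.496, 0.039], [0.032, -0.022, -0.999]]
contact_force: [0.4, 0.1, 0.5]
opening: 0.0855
gripper_force: 0.0
```

play_rows --series '[[[0, 0, 0, -7, 0], [0, 0, 0, -7, 0], [0, 0, 0, -7, 0], [0, 0, 0, -7, 0], [0, 0, 0, -7, 0], [0, 0, 0, -7, 0], [0, 0, 0, -7, 0], [0, 0, 0, -7, 0]]]'

```text
time_s: 4.43
ee_pos: [0.5122, 0.0458, 0.1677]
ee_rot: [[-0.442, 0.897, -0.003], [0.896, 0.442, 0.039], [0.036, 0.014, -0.999]]
contact_force: [-0.3, 0.5, -0.6]
opening: 0.0853
gripper_force: 0.0
```

play_rows --series '[[[0, 0, 0, -7, 0], [0, 0, 0, -7, 0], [0, 0, 0, -7, 0], [0, 0, 0, -7, 0], [0, 0, 0, -7, 0], [0, 0, 0, -7, 0], [0, 0, 0, -7, 0], [0, 0, 0, 0, 0]]]'

```text
time_s: 5.1
ee_pos: [0.5122, 0.0459, 0.1678]
ee_rot: [[-0.967, 0.255, -0.003], [0.255, 0.966, 0.039], [0.013, 0.037, -0.999]]
contact_force: [0.4, 1.0, 0.5]
opening: 0.0857
gripper_force: 0.0
```

Run:
```python
from h import *
s=env.read_state();print(s["q"],s["ee_pos"],s["ee_rot"],s["time_s"])
import pickle
w=[pickle.load(open(f"w{i}.pkl","rb")) for i in(1,2,3)]
for i in range(3):
    h=cv2.cvtColor(w[i][0],cv2.COLOR_RGB2HSV)
    m=cv2.inRange(h,(5,180,120),(20,255,255)); cs=cv2.findContours(m,0,1)[0]
    for c in cs:
        if cv2.contourArea(c)>20: print(i+1,"orange",cv2.boundingRect(c),cv2.boxPoints(cv2.minAreaRect(c)).round(1).tolist())
    m=cv2.inRange(h,(100,120,40),(125,255,255)); c=max(cv2.findContours(m,0,1)[0],key=cv2.contourArea)
    print(i+1,"blue",cv2.approxPolyDP(c,3,True)[:,0].tolist())
```

```text
[ 0.06726102  0.25883226 -0.18968481  1.12272474  0.03874981  0.32531238] [0.51224265 0.04587483 0.16777609] [[-0.96686738  0.255261   -0.00304788]
 [ 0.25495791  0.9661805   0.03862259]
 [ 0.01280365  0.03656584 -0.99924922]] 5.1
1 orange (259, 283, 28, 4) [[258.8999938964844, 284.70001220703125], [259.0, 282.3999938964844], [286.1000061035156, 284.1000061035156], [286.0, 286.3999938964844]]
1 blue [[231, 175], [226, 293], [317, 300], [332, 183]]
2 orange (53, 179, 49, 9) [[52.79999923706055, 185.60000610351562], [53.0, 177.89999389648438], [101.19999694824219, 179.60000610351562], [101.0, 187.39999389648438]]
2 blue [[375, 59], [368, 67], [356, 151], [360, 160], [355, 159], [359, 164], [354, 165], [358, 172], [355, 171], [356, 179], [353, 174], [352, 181], [356, 183], [352, 183], [356, 185], [352, 185], [356, 188], [351, 198], [350, 194], [354, 200], [349, 201], [353, 207], [348, 210], [351, 219], [347, 217], [346, 239], [351, 246], [443, 252], [473, 124], [371, 115], [368, 110]]
3 orange (475, 281, 28, 6) [[474.70001220703125, 282.79998779296875], [475.1000061035156, 280.5], [502.20001220703125, 284.6000061035156], [501.8999938964844, 286.8999938964844]]
3 orange (168, 208, 46, 12) [[167.39999389648438, 214.60000610351562], [168.10000610351562, 207.8000030517578], [213.5, 212.8000030517578], [212.6999969482422, 219.60000610351562]]
3 blue [[475, 116], [469, 139], [474, 138], [475, 143], [479, 140], [480, 133], [475, 130], [480, 126], [484, 132], [480, 144], [474, 146], [468, 141], [463, 156], [473, 158], [474, 166], [436, 289], [530, 303], [559, 232], [559, 205], [555, 214], [528, 213], [533, 220], [528, 229], [523, 225], [516, 245], [522, 241], [522, 248], [516, 257], [515, 247], [515, 258], [510, 260], [503, 278], [469, 272], [491, 206], [479, 200], [489, 174], [559, 182], [480, 169], [477, 161], [492, 116], [486, 120]]
```

Run:
```python
from h import *
import pickle
w=[pickle.load(open(f"w{i}.pkl","rb")) for i in(1,2,3)]
P=[plane(w[2],u,v,.05) for u,v in((169,140),(216.7,143.3),(213.3,220),(167.7,215.7))]
print(np.round(P,4)); 
for a,b in((3,0),(2,1)): d=P[b]-P[a];print("pack yaw",np.degrees(np.arctan2(d[1],d[0])),np.linalg.norm(d))
print("c",np.mean(P,0))
for i,q in((0,[(231,175),(226,293),(317,300),(332,183)]),(1,[(371,115),(351,246),(443,252),(473,124)])):
    P=[plane(w[i],u,v,.026) for u,v in q];print(np.round(P,4))
    for a,b in((1,0),(2,3)): d=P[b]-P[a];print("unit yaw",np.degrees(np.arctan2(d[1],d[0])))
    d=P[1]-P[2];print("w",np.linalg.norm(d),np.degrees(np.arctan2(-d[0],d[1])))
print("heights",tri(w[0],(226,293),w[1],(351,246)),tri(w[0],(317,300),w[1],(443,252)))
print(tri(w[0],(225.5,293.5),w[2],(436,289)))
```

```text
[[0.5552 0.1339 0.05  ]
 [0.5553 0.0991 0.05  ]
 [0.4967 0.1006 0.05  ]
 [0.4973 0.1361 0.05  ]]
pack yaw -2.12072851191742 0.057870962715581196
pack yaw -1.4822066920914092 0.058609711050688816
c [0.52614609 0.1174316  0.05      ]
[[ 0.547  -0.0996  0.026 ]
 [ 0.4411 -0.0916  0.026 ]
 [ 0.4344 -0.1724  0.026 ]
 [ 0.5408 -0.1807  0.026 ]]
unit yaw -4.334335693544403
unit yaw -4.501600572077112
w 0.08109331656879398 -4.6937154719238094
[[ 0.5485 -0.1018  0.026 ]
 [ 0.4403 -0.0926  0.026 ]
 [ 0.4347 -0.172   0.026 ]
 [ 0.5417 -0.1813  0.026 ]]
unit yaw -4.859187724833625
unit yaw -4.980609085590709
w 0.07958646491425025 -4.02113207087074
heights [ 0.44148844 -0.09198339  0.02766395] [ 0.43430745 -0.17237281  0.02547161]
[ 0.44030848 -0.09094921  0.02516117]
```

play_rows --series '[[[0, 0, 0, -6.5, 0], [0, 0, 0, -6.5, 0], [-5, 18, 0, 0, 0], [-5, 18, 0, 0, 0], [-5, 18, 0, 0, 0], [0, 17, 0, 0, 0], [0, 0, 0, 0, 0], [0, 0, 0, 0, 0]]]'

```text
time_s: 5.77
ee_pos: [0.5297, 0.1171, 0.1703]
ee_rot: [[-0.999, 0.038, -0.003], [0.038, 0.999, 0.039], [0.005, 0.038, -0.999]]
contact_force: [-0.7, 0.3, 0.8]
opening: 0.0857
gripper_force: 0.0
```

Run:
```python
from h import *
import pickle
w=cam("wrist");pickle.dump(w,open("w4.pkl","wb"));cv2.imwrite("pics/w4.png",w[0][:,:,::-1]);s=env.read_state();print(s["ee_pos"],s["ee_rot"],s["q"])
```

```text
[0.52957702 0.11654005 0.17028355] [[-0.99927526  0.03790253 -0.00351398]
 [ 0.03773976  0.99854793  0.0384414 ]
 [ 0.0049659   0.03828092 -0.99925468]] [ 0.19587875  0.29975884 -0.12450236  1.14249713  0.03839964  0.23380057]
```

View pics/w4.png

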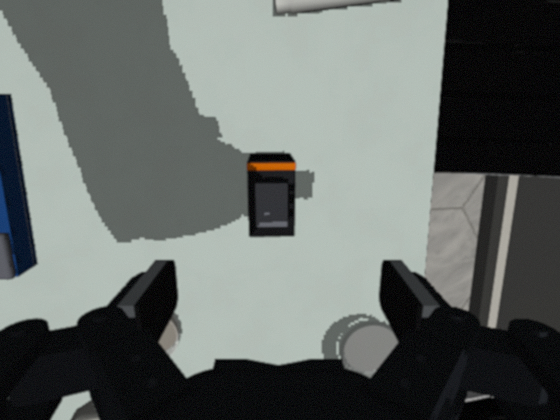

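The pack's top face is at u 248–296, v 162–236, with the orange heel at the top of this flipped view. The tool kept a 2.2° side tilt from the joint-6 limit. I'll remove it by doing the mirror-image move at the opposite limit.

play_rows --series '[[[0, 0, 0, -7, 0], [0, 0, 0, -7, 0], [0, 0, 0, -7, 0], [0, 0, 0, -7, 0], [0, 0, 0, -7, 0], [0, 0, 0, -7, 0], [0, 0, 0, -7, 0], [0, 0, 0, -7, 0]]]'

```text
time_s: 6.48
ee_pos: [0.5296, 0.1157, 0.1704]
ee_rot: [[-0.586, -0.81, -0.003], [-0.81, 0.585, 0.039], [-0.029, 0.025, -0.999]]
contact_force: [-0.5, -0.7, 0.4]
opening: 0.0859
gripper_force: 0.0
```

play_rows --series '[[[0, 0, 0, -7, 0], [0, 0, 0, -7, 0], [0, 0, 0, -7, 0], [0, 0, 0, -7, 0], [0, 0, 0, -7, 0], [0, 0, 0, -7, 0], [0, 0, 0, -7, 0], [0, 0, 0, -7, 0]]]'

```text
time_s: 7.15
ee_pos: [0.5296, 0.1157, 0.1705]
ee_rot: [[0.344, -0.939, -0.003], [-0.938, -0.344, 0.039], [-0.037, -0.01, -0.999]]
contact_force: [0.2, -0.5, -0.3]
opening: 0.0857
gripper_force: 0.0
```

play_rows --series '[[[0, 0, 0, -7, 0], [0, 0, 0, -7, 0], [0, 0, 0, -7, 0], [0, 0, 0, -7, 0], [0, 0, 0, -7, 0], [0, 0, 0, -7, 0], [0, 0, 0, -7, 0], [0, 0, 0, -7, 0]]]'

```text
time_s: 7.82
ee_pos: [0.5296, 0.1157, 0.1704]
ee_rot: [[0.971, -0.24, -0.003], [-0.239, -0.97, 0.039], [-0.012, -0.037, -0.999]]
contact_force: [-0.3, -0.2, 0.6]
opening: 0.0856
gripper_force: 0.0
```

play_rows --series '[[[0, 0, 0, -7, 0], [0, 0, 0, -7, 0], [0, 0, 0, -7, 0], [0, 20, 0, 0, 0], [0, 20, 0, 0, 0], [0, 20, 0, 0, 0], [0, 0, 0, 0, 0], [0, 0, 0, 0, 0]]]'

```text
time_s: 8.48
ee_pos: [0.5359, 0.0665, 0.1681]
ee_rot: [[0.994, 0.105, -0.002], [0.105, -0.994, 0.031], [0.001, -0.031, -1.0]]
contact_force: [-0.2, -0.4, -0.3]
opening: 0.0852
gripper_force: 0.0
```

Run:
```python
from h import *
s=env.read_state();print(s["ee_pos"],s["ee_rot"].round(4),s["q"].round(4),s["time_s"])
```

```text
[0.53593136 0.06654055 0.1680867 ] [[ 0.9945  0.105  -0.0018]
 [ 0.105  -0.994   0.0313]
 [ 0.0015 -0.0313 -0.9995]] [ 0.1065  0.2993 -0.1309  1.1391  0.0313 -3.1402] 8.4833
```

play_rows --series '[[[0, 20, 0, 0, 0], [0, 20, 0, 0, 0], [0, 0, 0, 0, 0]]]'

```text
time_s: 8.73
ee_pos: [0.5384, 0.0458, 0.1669]
ee_rot: [[0.997, 0.076, 0.0], [0.076, -0.997, 0.014], [0.001, -0.014, -1.0]]
contact_force: [-0.1, 0.4, 0.1]
opening: 0.0855
gripper_force: 0.0
```

Run:
```python
from h import *
s=env.read_state();print(s["ee_pos"],s["ee_rot"].round(4),s["q"].round(4),s["time_s"])
```

```text
[0.53842696 0.04578647 0.16689146] [[ 9.971e-01  7.600e-02  3.000e-04]
 [ 7.600e-02 -9.970e-01  1.430e-02]
 [ 1.400e-03 -1.430e-02 -9.999e-01]] [ 0.0771  0.3007 -0.1318  1.1369  0.0142 -3.1406] 8.7333
```

play_rows --series '[[[0, 20, 0, 0, 0], [0, 13, 0, 0, 0], [0, 0, 0, 0, 0]]]'

```text
time_s: 8.98
ee_pos: [0.5398, 0.029, 0.1665]
ee_rot: [[0.999, 0.052, 0.001], [0.052, -0.999, 0.002], [0.001, -0.002, -1.0]]
contact_force: [-0.8, 0.0, 0.4]
opening: 0.0848
gripper_force: 0.0
```

Run:
```python
from h import *
s=env.read_state();print(s["ee_pos"],s["ee_rot"].round(4),s["q"].round(4),s["time_s"])
import pickle
w=pickle.load(open("w4.pkl","rb"));w3=pickle.load(open("w3.pkl","rb"))
h=cv2.cvtColor(w[0],cv2.COLOR_RGB2HSV)
m=cv2.inRange(h,(5,180,120),(20,255,255)); c=max(cv2.findContours(m,0,1)[0],key=cv2.contourArea);print(cv2.approxPolyDP(c,1.5,True)[:,0].tolist())
m=((h[:,:,2]<75)*255).astype(np.uint8)[140:260,235:310]
print([ (v+140, [int(x) for x in (np.flatnonzero(m[v])[[0,-1]]+235)] if m[v].any() else None) for v in range(0,120,6)])
```

```text
[0.5397951  0.02901172 0.16652899] [[ 0.9987  0.0517  0.0013]
 [ 0.0517 -0.9987  0.0019]
 [ 0.0013 -0.0018 -1.    ]] [ 5.2700e-02  3.0130e-01 -1.3180e-01  1.1364e+00  1.8000e-03 -3.1406e+00] 8.9833
[[250, 164], [258, 170], [294, 168], [294, 163]]
[(140, None), (146, None), (152, None), (158, [248, 292]), (164, None), (170, [248, 255]), (176, [247, 294]), (182, [247, 295]), (188, [247, 294]), (194, [247, 295]), (200, [248, 293]), (206, [248, 293]), (212, [248, 293]), (218, [249, 293]), (224, [250, 293]), (230, [250, 293]), (236, None), (242, None), (248, None), (254, None)]
```

play_rows --series '[[[0, 0, 0, 7, 0], [0, 0, 0, 7, 0], [0, 0, 0, 7, 0], [0, 0, 0, 7, 0], [0, 0, 0, 7, 0], [0, 0, 0, 7, 0], [0, 0, 0, 7, 0], [0, 0, 0, 7, 0]]]'

```text
time_s: 9.65
ee_pos: [0.5397, 0.0301, 0.1666]
ee_rot: [[0.598, -0.802, 0.001], [-0.802, -0.598, 0.003], [-0.002, -0.003, -1.0]]
contact_force: [0.3, 0.5, 0.1]
opening: 0.0854
gripper_force: 0.0
```

play_rows --series '[[[0, 0, 0, 7, 0], [0, 0, 0, 7, 0], [0, 0, 0, 7, 0], [0, 0, 0, 7, 0], [0, 0, 0, 7, 0], [0, 0, 0, 7, 0], [0, 0, 0, 7, 0], [0, 0, 0, 7, 0]]]'

```text
time_s: 10.32
ee_pos: [0.5398, 0.0301, 0.1666]
ee_rot: [[-0.33, -0.944, 0.001], [-0.944, 0.33, 0.003], [-0.003, -0.0, -1.0]]
contact_force: [0.6, 0.9, -0.0]
opening: 0.085
gripper_force: 0.0
```

play_rows --series '[[[0, 0, 0, 7, 0], [0, 0, 0, 7, 0], [0, 0, 0, 7, 0], [0, 0, 0, 7, 0], [0, 0, 0, 7, 0], [0, 0, 0, 7, 0], [0, 0, 0, 7, 0], [0, 0, 0, 7, 0]]]'

```text
time_s: 10.98
ee_pos: [0.5397, 0.0301, 0.1665]
ee_rot: [[-0.967, -0.254, 0.001], [-0.254, 0.967, 0.003], [-0.002, 0.002, -1.0]]
contact_force: [-1.0, 0.0, -0.0]
opening: 0.0854
gripper_force: 0.0
```

play_rows --series '[[[0, 0, 0, 7, 0], [0, 0, 0, 7, 0], [0, 0, 0, 2.8, 0], [4, 30, 0, 0, 0], [4, 30, 0, 0, 0], [4, 30, 0, 0, 0], [0, 0, 0, 0, 0], [0, 0, 0, 0, 0]]]'

```text
time_s: 11.65
ee_pos: [0.5303, 0.1217, 0.1668]
ee_rot: [[-1.0, 0.028, 0.001], [0.028, 1.0, 0.003], [-0.001, 0.003, -1.0]]
contact_force: [-0.2, -0.4, 0.2]
opening: 0.0855
gripper_force: 0.0
```

Run:
```python
from h import *
import pickle
w=cam("wrist");pickle.dump(w,open("w5.pkl","wb"));s=env.read_state();print(s["ee_pos"],s["ee_rot"].round(4),s["q"].round(4))
cv2.imwrite("pics/w5.png",cv2.resize(w[0][130:280,200:350,::-1],None,fx=4,fy=4,interpolation=cv2.INTER_CUBIC))
```

```text
[0.53035053 0.12073232 0.16675246] [[-0.9996  0.029   0.0011]
 [ 0.029   0.9996  0.0024]
 [-0.0011  0.0024 -1.    ]] [ 0.2227  0.3064 -0.1237  1.1391  0.0021  0.2517]
```

View pics/w5.png

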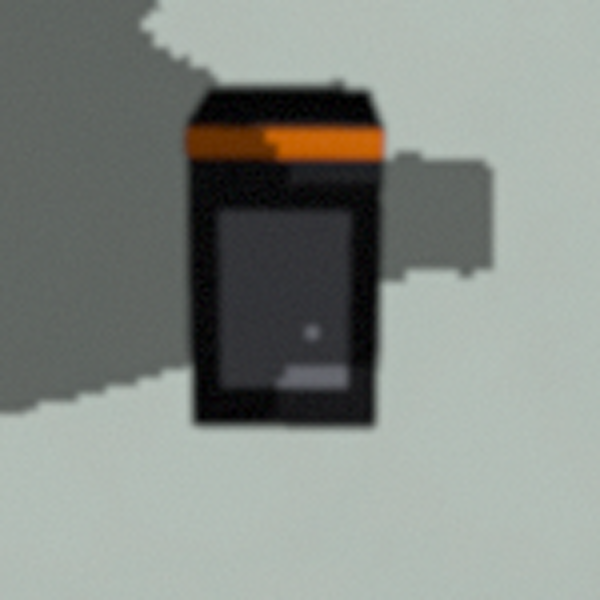

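In the 4× crop the top-face corners are the heel at (187,126) and (384,125), and the toe at (195,426) and (376,426). I'll compute the grasp from these.

Run:
```python
from h import *
import pickle
w3,w5=[pickle.load(open(f"w{i}.pkl","rb")) for i in(3,5)]
q5=[(246.75,161.5),(296,161.25),(294,236.5),(248.75,236.5)] # heel -y? order: heelA,heelB,toeB,toeA
P=np.array([plane(w5,u,v,.05) for u,v in q5]);print(P.round(4),np.mean(P,0))
for a,b in((0,3),(1,2)): d=P[b]-P[a];print(np.degrees(np.arctan2(d[1],d[0])),np.linalg.norm(d))
q3=[(213.3,220),(167.7,215.7),(169,140),(216.7,143.3)]
T=np.array([tri(w5,a,w3,b) for a,b in zip(q5,q3)]);print("tri",T.round(4),T.mean(0))
c=P.mean(0);y=np.radians(-1.7);g=c-0.012*np.array([np.cos(y),np.sin(y),0]);g[2]=.038;print(g,dtool(g))
```

```text
[[0.4975 0.1013 0.05  ]
 [0.4983 0.137  0.05  ]
 [0.5564 0.1347 0.05  ]
 [0.5554 0.0998 0.05  ]] [0.5269354  0.11822873 0.05      ]
-1.481689863170906 0.057936871195795304
-2.295325744420134 0.05814795148829979
tri [[0.4972 0.1009 0.0505]
 [0.4979 0.1364 0.0506]
 [0.5556 0.1341 0.0511]
 [0.5554 0.0995 0.0495]] [0.52653163 0.11775532 0.05041819]
[0.51494068 0.11858473 0.038     ] [ 15.5  -2.9 128.7]
```

play_rows --series '[[[7, -3, 20, 0, 0], [8.5, 0, 20, 0, 0], [0, 0, 30, 0, 0], [0, 0, 30, 0, 0], [0, 0, 19, 0, 0], [0, 0, 9.7, 0, 0], [0, 0, 0, 0, 0], [0, 0, 0, 0, 0.3]]]' --grip_force 20

```text
time_s: 12.37
ee_pos: [0.5153, 0.1176, 0.0384]
ee_rot: [[-1.0, 0.031, 0.001], [0.031, 1.0, 0.003], [-0.001, 0.003, -1.0]]
contact_force: [0.3, -0.2, 1.1]
opening: 0.0755
gripper_force: 0.0
```

play_rows --series '[[[0, 0, 0, 0, 0.5], [0, 0, 0, 0, 0.7], [0, 0, 0, 0, 1], [0, 0, 0, 0, 1], [0, 0, 0, 0, 1], [0, 0, 0, 0, 1], [0, 0, 0, 0, 1], [0, 0, 0, 0, 1]]]'

```text
time_s: 13.03
ee_pos: [0.5159, 0.1182, 0.0393]
ee_rot: [[-1.0, 0.031, 0.003], [0.031, 1.0, 0.003], [-0.003, 0.003, -1.0]]
contact_force: [-0.5, -1.4, 6.1]
opening: 0.0359
gripper_force: 21.4
```

play_rows --series '[[[0, 0, -5, 0, 1], [0, 0, -10, 0, 1], [0, 0, -20, 0, 1], [0, 0, -25, 0, 1], [0, 0, -25, 0, 1], [0, 0, -10, 0, 1], [0, 0, 0, 0, 1], [0, 0, 0, 0, 1]]]'

```text
time_s: 13.7
ee_pos: [0.515, 0.118, 0.1331]
ee_rot: [[-1.0, 0.03, 0.002], [0.03, 1.0, 0.003], [-0.002, 0.003, -1.0]]
contact_force: [-0.2, 0.3, -2.4]
opening: 0.0357
gripper_force: 20.7
```

Run:
```python
from h import *
a=cam("side");b=cam("wrist")
A=cv2.resize(a[0][150:300,200:360],(480,450));B=b[0][100:400,110:430]
cv2.imwrite("pics/l1.png",np.hstack([A,np.pad(B,((0,150),(0,0),(0,0)))])[:,:,::-1]);s=env.read_state();print(s["ee_pos"],s["ee_rot"].round(4),s["contact_force"],s["opening"])
```

```text
[0.51407204 0.11776519 0.13174733] [[-9.995e-01  3.050e-02 -8.000e-04]
 [ 3.050e-02  9.995e-01  2.300e-03]
 [ 9.000e-04  2.200e-03 -1.000e+00]] [ 0.46341158  0.10644687 -2.75014479] 0.0355193975359362
```

View pics/l1.png

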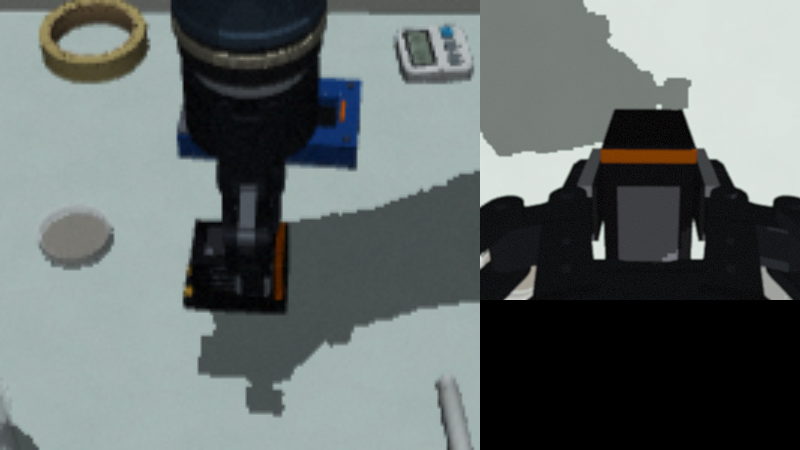

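The pack hangs level in the grip, with the orange band vertical in the side view and seen at about v=255 in the wrist view. Now I'll carry it to a viewing place past the unit, aligned with the unit's yaw.

play_rows --series '[[[0, 0, -5, 2.85, 1], [-10, -30, -5, 0, 1], [-10, -35, -5, 0, 1], [-10, -38, -5, 0, 1], [-10, -38, -5, 0, 1], [-12, -38, 0, 0, 1], [-12, -38, 0, 0, 1], [-12, -37, 0, 0, 1]]]'

```text
time_s: 14.47
ee_pos: [0.5697, -0.1433, 0.1558]
ee_rot: [[-0.997, 0.08, -0.001], [0.08, 0.997, 0.003], [0.001, 0.003, -1.0]]
contact_force: [2.0, 1.5, -2.3]
opening: 0.0358
gripper_force: 20.9
```

play_rows --series '[[[0, 0, 0, 0, 1], [0, 0, 0, 0, 1], [0, 0, 0, 0, 1], [0, 0, 0, 0, 1]]]'

```text
time_s: 14.8
ee_pos: [0.5696, -0.1404, 0.1565]
ee_rot: [[-0.997, 0.079, -0.001], [0.079, 0.997, 0.003], [0.001, 0.003, -1.0]]
contact_force: [0.2, -0.2, -2.7]
opening: 0.0353
gripper_force: 21.2
```

Run:
```python
from h import *
import pickle
b=cam("wrist");pickle.dump(b,open("w6.pkl","wb"))
cv2.imwrite("pics/w6.png",cv2.resize(b[0][0:300,150:420],None,fx=2,fy=2,interpolation=cv2.INTER_CUBIC)[:,:,::-1]);s=env.read_state();print(s["ee_pos"],s["ee_rot"].round(4),s["contact_force"],s["opening"],s["q"])
```

```text
[ 0.5698092  -0.14017605  0.15682673] [[-9.969e-01  7.880e-02 -0.000e+00]
 [ 7.880e-02  9.969e-01  3.200e-03]
 [ 3.000e-04  3.200e-03 -1.000e+00]] [-0.15980855  0.64679905 -2.61255878] 0.03578141827352072 [-0.2427638   0.38441585 -0.03174845  1.15544744  0.00310319 -0.16392151]
```

View pics/w6.png

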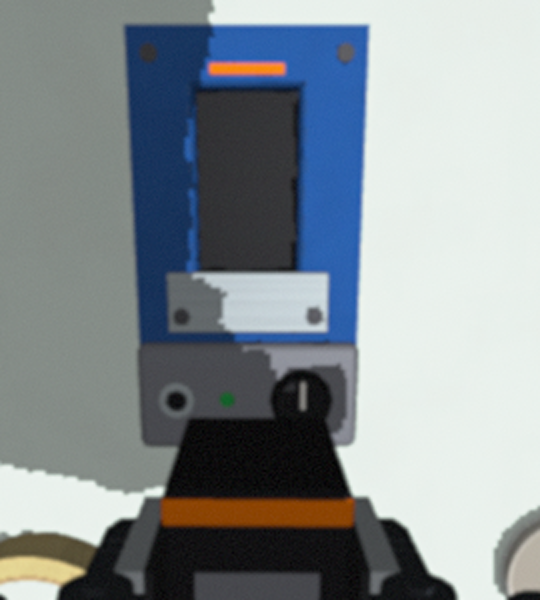

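The wrist view shows the whole unit. In the 2× crop its heel corners are at (125,26) and (368,26), the lip's front edge at v≈271 with u 167–328, the unit's orange mark at (208–286, 69), and the held pack's heel band at v≈500–526 with u 161–354. Picture views are now used up, so I'll work in numbers from here.

Run:
```python
from h import *
import pickle
w=pickle.load(open("w6.pkl","rb"));im=w[0];h=cv2.cvtColor(im,cv2.COLOR_RGB2HSV)
m=cv2.inRange(h,(100,110,30),(125,255,255))
L=[];Rr=[]
for v in range(20,165,3):
    x=np.flatnonzero(m[v,190:360])+190; L.append(plane(w,x[0]-.0,v,.026)[:2]);Rr.append(plane(w,x[-1]+1.,v,.026)[:2])
L=np.array(L);Rr=np.array(Rr)
for n,E in(("left",L),("right",Rr)):
    p=np.polyfit(E[:,0],E[:,1],1);r=E[:,1]-np.polyval(p,E[:,0]);print(n,np.degrees(np.arctan(p[0])),np.polyval(p,.4877),r.std())
for u in(225,260,285,320):
    v=np.flatnonzero(m[:60,u])[0];print("heel edge",plane(w,u,v,.026)[:2],v)
g=im.astype(int)[100:180,[245,262,270,290,305]].mean(1)
col=im[120:145,285:300].mean((1,2));print("lip col",col.round(0))
row=im[150:156].astype(int).mean((0,2));print("lip row",row[225:245].round(),row[305:325].round())
mo=cv2.inRange(h,(5,150,100),(20,255,255));
for c in cv2.findContours(mo,0,1)[0]:
    if cv2.contourArea(c)>30: print("orange",cv2.boundingRect(c),cv2.moments(c)["m10"]/cv2.moments(c)["m00"])
c=plane(w,273.5,34.5,.026);print("mark",c)
T=np.eye(4);f=env.grab_frame("wrist")["hand_eye"]
def proj(p): q=np.linalg.inv(f)@np.array([*p,1]);q=w[1]@q[:3];return q[:2]/q[2]
print("pred heel top",proj([.018,0,-.0115]),proj([.018,.018,-.0115]),"bottom",proj([.018,0,.0385]))
print("heel rows",[int(x) for x in im[200:275,275].mean(1)])
```

```text
left -4.336235418915956 -0.1768823939903409 0.00021510630630586558
right -4.520833322222788 -0.09384183736785728 0.00021992995976841584
heel edge [ 0.43474865 -0.16456018] 13
heel edge [ 0.43662879 -0.1406356 ] 13
heel edge [ 0.43797253 -0.12353661] 13
heel edge [ 0.43985487 -0.09958401] 13
lip col [ 53.  51.  49.  50.  50.  49.  50.  50.  50.  49.  50.  51.  48.  43.
  37.  72. 136. 189. 209. 209. 207. 207. 210. 210. 208.]
lip row [ 55.  55.  53.  54.  54.  53.  54.  55.  66.  85.  99. 101.  98.  94.
  89.  88.  88.  92.  97. 101.] [170. 169. 168. 168. 179. 197. 209. 206. 176. 132. 105. 102. 104. 103.
 104. 106. 105. 105. 105. 106.]
orange (231, 249, 96, 14) 278.578439964943
orange (255, 32, 37, 5) 273.0
mark [ 0.45073692 -0.1325154   0.026     ]
pred heel top [275.07213103 248.34353672] [323.25274413 248.34097454] bottom [275.85655986 210.7453507 ]
heel rows [74, 75, 73, 72, 76, 73, 74, 72, 59, 40, 14, 10, 14, 6, 11, 6, 17, 12, 6, 8, 4, 15, 15, 11, 7, 13, 9, 14, 7, 6, 15, 14, 11, 10, 12, 14, 11, 12, 12, 11, 8, 10, 10, 15, 14, 10, 16, 13, 27, 41, 62, 67, 68, 68, 70, 74, 69, 71, 73, 68, 71, 68, 57, 40, 26, 18, 15, 20, 17, 16, 19, 18, 19, 23, 12]
```

play_rows --series '[[[20, -1.7, 5, 0, 1], [20, 0, 5, 0, 1], [20, 0, 10, 0, 1], [20, 0, 10, 0, 1], [20, 0, 10, 0, 1], [0.4, 0, 10, 0, 1], [0, 0, 10, 0, 1], [0, 0, 5, 0, 1]]]'

```text
time_s: 15.57
ee_pos: [0.4695, -0.1338, 0.0918]
ee_rot: [[-0.997, 0.079, 0.001], [0.079, 0.997, 0.003], [-0.001, 0.003, -1.0]]
contact_force: [-0.6, 0.4, -2.7]
opening: 0.0355
gripper_force: 21.1
```

play_rows --series '[[[0, 0, 10, 0, 1], [0, 0, 5, 0, 1], [0, 0, 0, 0, 1], [0, 0, 0, 0, 1]]]'

```text
time_s: 15.9
ee_pos: [0.4703, -0.1345, 0.0774]
ee_rot: [[-0.997, 0.08, 0.001], [0.08, 0.997, 0.003], [-0.001, 0.003, -1.0]]
contact_force: [0.7, 0.6, -2.0]
opening: 0.0358
gripper_force: 21.1
```

```bash
cat >> h.py <<'E'
SEAT=np.array([.48735,-.1356,.014]);YAW=np.radians(-4.45)
D=np.array([[np.cos(YAW),np.sin(YAW),0],[-np.sin(YAW),np.cos(YAW),0],[0,0,1]])
def avg(n=10):
    A=[];F=[];Z=[]
    for _ in range(n):
        im=env.grab_frame("wrist")["color"]; s=env.read_state();A.append(s["ee_pos"]);F.append(s["contact_force"]);Z.append(s["ee_rot"][:,0])
    A=np.array(A);z=np.mean(Z,0);print("bay-frame TCP mm",(D@(A.mean(0)-SEAT)*1000).round(2),"sd",A.std(0).round(4),"F",np.mean(F,0).round(2),"yaw",np.degrees(np.arctan2(-z[1],-z[0])).round(2),"t",s["time_s"],"op",s["opening"])
    return im
def heel(im):
    h=cv2.cvtColor(im,cv2.COLOR_RGB2HSV);mo=cv2.inRange(h,(5,150,60),(20,255,255))
    for c in cv2.findContours(mo,0,1)[0]:
        if cv2.contourArea(c)>30: print("orange",cv2.boundingRect(c))
    print("col275 v150-275",[int(x) for x in im[150:275,272:282].mean((1,2))])
E
python3 - <<'E'
from h import *
import pickle
w=pickle.load(open("w6.pkl","rb"));print("lip",(D@(plane(w,290,135.5,.026)-SEAT)*1000).round(1),(D@(plane(w,290,136.5,.029)-SEAT)*1000).round(1))
im=avg();heel(im)
E
```

```text
lip [32.3 12.3 12. ] [32.9 12.2 15. ]
bay-frame TCP mm [-16.93  -0.57  63.66] sd [0.0001 0.0001 0.0001] F [ 0.14  0.09 -2.19] yaw -4.59 t 16.4 op 0.0359184194218537
orange (231, 248, 96, 16)
orange (254, 200, 47, 5)
col275 v150-275 [236, 236, 236, 236, 236, 237, 236, 234, 228, 225, 225, 224, 222, 217, 215, 214, 207, 190, 165, 117, 69, 41, 36, 35, 36, 39, 49, 64, 73, 73, 72, 71, 72, 72, 71, 71, 66, 58, 54, 54, 55, 55, 54, 54, 55, 54, 54, 57, 65, 72, 73, 70, 69, 70, 76, 77, 67, 54, 43, 29, 12, 10, 9, 10, 11, 10, 12, 12, 11, 10, 10, 10, 11, 11, 10, 11, 10, 10, 10, 10, 11, 10, 10, 12, 10, 11, 11, 10, 12, 11, 10, 12, 10, 11, 12, 14, 13, 16, 27, 43, 59, 68, 70, 70, 69, 69, 70, 69, 69, 69, 69, 66, 58, 41, 23, 14, 17, 16, 17, 17, 16, 16, 17, 16, 16]
```

Run:
```python
from h import *
for _ in range(3): print(np.array(env.grab_frame("wrist")["hand_eye"])[:3].round(5).tolist())
import pickle
C=cam("wrist");pickle.dump(C,open("w7.pkl","wb"));im=C[0];s=env.read_state()
h=cv2.cvtColor(im,cv2.COLOR_RGB2HSV);m=cv2.inRange(h,(100,110,30),(125,255,255))
L=[];R=[]
for v in range(180,206,2):
    x=np.flatnonzero(m[v,140:420])+140;L.append(D@(plane(C,x[0],v,.026)-SEAT)*1000);R.append(D@(plane(C,x[-1]+1,v,.026)-SEAT)*1000)
print(np.mean(L,0),np.mean(R,0),[int(x) for x in(np.flatnonzero(m[190,140:420])+140)[[0,-1]]])
print("mark",(D@(plane(C,277.5,202.5,.026)-SEAT)*1000),"heel edge",[(D@(plane(C,u,np.flatnonzero(m[150:,u])[0]+150,.026)-SEAT)*1000).round(1) for u in(230,260,290,330)])
# pack band centre at tool height z=-11.5mm
print("pack heel top",(D@(plane(C,279,249,s["ee_pos"][2]+.0115)-SEAT)*1000),"bottom",(D@(plane(C,277,209,s["ee_pos"][2]-.0385)-SEAT)*1000))
r=im[230].astype(int).sum(1);print("row230",[int(x) for x in r[225:345:1]])
```

```text
[[8e-05, -0.96345, -0.2679, 0.06721], [1.0, -1e-05, 0.00033, 0.00107], [-0.00032, -0.2679, 0.96345, -0.12963]]
[[8e-05, -0.96345, -0.2679, 0.06721], [1.0, -1e-05, 0.00033, 0.00107], [-0.00032, -0.2679, 0.96345, -0.12963]]
[[8e-05, -0.96345, -0.2679, 0.06721], [1.0, -1e-05, 0.00033, 0.00107], [-0.00032, -0.2679, 0.96345, -0.12963]]
[-42.15148208 -41.45287306  12.        ] [-41.87529815  41.8661841   12.        ] [201, 352]
mark [-36.10133556   0.41106685  12.        ] heel edge [array([-53.7, -25. ,  12. ]), array([-53.6,  -8.9,  12. ]), array([-53.6,   7.2,  12. ]), array([-53.5,  28.7,  12. ])]
pack heel top [-34.92419875   0.86950539  74.84001116] bottom [-36.07643177   0.13353712  24.84001116]
row230 [156, 150, 159, 165, 162, 159, 159, 161, 161, 160, 165, 123, 90, 48, 21, 25, 21, 32, 38, 21, 29, 36, 35, 18, 39, 41, 20, 46, 30, 24, 30, 42, 24, 49, 38, 33, 12, 23, 36, 23, 33, 41, 40, 38, 34, 31, 39, 34, 24, 51, 7, 55, 40, 43, 13, 39, 41, 34, 43, 49, 45, 37, 46, 35, 34, 30, 27, 45, 35, 45, 30, 19, 35, 38, 32, 24, 30, 40, 35, 21, 32, 28, 30, 27, 24, 39, 20, 50, 21, 30, 35, 40, 37, 30, 78, 116, 152, 157, 161, 165, 160, 158, 162, 152, 162, 146, 165, 163, 165, 164, 163, 163, 150, 156, 160, 159, 155, 162, 162, 162]
```

play_rows --series '[[[0, 0, 4, 0, 1], [0, 0, 4, 0, 1], [0, 0, 3, 0, 1], [0, 0, 0, 0, 1], [0, 0, 0, 0, 1]]]'

```text
time_s: 17.02
ee_pos: [0.4699, -0.1347, 0.066]
ee_rot: [[-0.997, 0.08, 0.0], [0.08, 0.997, 0.003], [-0.0, 0.003, -1.0]]
contact_force: [0.7, 0.6, -3.0]
opening: 0.0356
gripper_force: 21.2
```

play_rows --series '[[[0, 0, 1, 0, 1], [0, 0, 0, 0, 1], [0, 0, 0, 0, 1]]]'

```text
time_s: 17.27
ee_pos: [0.4702, -0.1348, 0.0654]
ee_rot: [[-0.997, 0.08, 0.001], [0.08, 0.997, 0.003], [-0.001, 0.003, -1.0]]
contact_force: [0.4, 1.0, -2.8]
opening: 0.0355
gripper_force: 21.2
```

play_rows --series '[[[0, 0, 1, 0, 1], [0, 0, 0, 0, 1], [0, 0, 0, 0, 1]]]'

```text
time_s: 17.52
ee_pos: [0.4708, -0.1349, 0.0649]
ee_rot: [[-0.997, 0.08, 0.003], [0.08, 0.997, 0.003], [-0.002, 0.003, -1.0]]
contact_force: [-0.3, 1.1, 4.2]
opening: 0.0356
gripper_force: 21.4
```

Run:
```python
from h import *
im=avg(3);heel(im)
```

```text
bay-frame TCP mm [-16.58  -0.57  50.93] sd [0. 0. 0.] F [0.29 0.88 5.88] yaw -4.6 t 17.6667 op 0.03562110069870475
orange (230, 249, 98, 16)
orange (252, 205, 50, 5)
col275 v150-275 [236, 236, 236, 236, 236, 235, 234, 229, 218, 202, 194, 194, 194, 191, 186, 185, 184, 185, 185, 186, 182, 155, 97, 51, 39, 36, 37, 36, 36, 39, 45, 52, 56, 57, 55, 55, 54, 54, 54, 54, 55, 55, 54, 55, 54, 54, 54, 54, 55, 54, 55, 54, 57, 65, 72, 73, 69, 59, 43, 22, 10, 12, 10, 9, 11, 12, 10, 11, 12, 12, 11, 11, 10, 12, 10, 11, 10, 12, 10, 12, 11, 12, 11, 10, 13, 10, 10, 12, 10, 13, 10, 12, 9, 10, 12, 12, 15, 16, 19, 33, 53, 65, 70, 69, 70, 69, 70, 70, 70, 69, 69, 68, 65, 53, 33, 17, 15, 16, 17, 16, 16, 17, 16, 16, 17]
```

play_rows --series '[[[-1, 0, 0.5, 0, 1], [-1, 0, 0.5, 0, 1], [0, 0, 0, 0, 1]]]'

```text
time_s: 17.92
ee_pos: [0.4726, -0.135, 0.0639]
ee_rot: [[-0.997, 0.08, 0.002], [0.08, 0.997, 0.002], [-0.002, 0.003, -1.0]]
contact_force: [-0.3, 1.2, 7.6]
opening: 0.0357
gripper_force: 21.9
```

Run:
```python
from h import *
im=avg(3);heel(im)
```

```text
bay-frame TCP mm [-14.72  -0.6   49.94] sd [0. 0. 0.] F [-0.73  0.96  6.83] yaw -4.6 t 18.0667 op 0.035451123420965555
orange (230, 250, 98, 16)
orange (252, 202, 50, 5)
col275 v150-275 [236, 236, 236, 236, 236, 235, 231, 227, 224, 214, 194, 184, 184, 185, 185, 185, 186, 182, 155, 98, 52, 38, 35, 37, 37, 36, 40, 47, 53, 54, 54, 54, 55, 54, 55, 54, 55, 55, 54, 55, 55, 54, 55, 54, 53, 54, 54, 54, 54, 57, 65, 72, 73, 69, 63, 50, 28, 13, 10, 11, 13, 9, 13, 11, 12, 11, 12, 12, 12, 12, 11, 11, 11, 11, 11, 11, 12, 12, 13, 11, 12, 12, 13, 12, 11, 12, 12, 11, 10, 12, 11, 11, 12, 12, 9, 12, 12, 13, 17, 16, 23, 38, 57, 67, 70, 69, 70, 69, 68, 69, 69, 68, 68, 66, 55, 40, 23, 15, 14, 17, 16, 15, 15, 17, 16]
```

play_rows --series '[[[-1, 0, 0.5, 0, 1], [-1, 0, 0.5, 0, 1], [-1, 0, 0.5, 0, 1], [0, 0, 0, 0, 1]]]'

```text
time_s: 18.4
ee_pos: [0.4755, -0.1353, 0.0623]
ee_rot: [[-0.997, 0.08, 0.002], [0.08, 0.997, 0.002], [-0.002, 0.003, -1.0]]
contact_force: [0.0, 1.6, 7.0]
opening: 0.0358
gripper_force: 22.1
```

Run:
```python
from h import *
im=avg(2);heel(im)
```

```text
bay-frame TCP mm [-11.85  -0.6   48.36] sd [0. 0. 0.] F [-0.97  1.11  6.69] yaw -4.6 t 18.5 op 0.03583924142383303
orange (229, 253, 99, 15)
orange (251, 197, 52, 5)
col275 v150-275 [237, 237, 237, 237, 236, 237, 237, 234, 222, 196, 184, 185, 183, 164, 117, 67, 40, 36, 36, 36, 37, 42, 49, 53, 53, 53, 54, 54, 54, 53, 54, 54, 54, 55, 55, 54, 54, 54, 53, 54, 54, 54, 54, 54, 56, 62, 73, 76, 71, 68, 59, 38, 19, 9, 11, 11, 11, 12, 10, 13, 13, 12, 10, 12, 12, 11, 11, 13, 11, 11, 11, 11, 13, 10, 11, 11, 11, 12, 10, 12, 13, 13, 11, 12, 10, 11, 13, 12, 12, 11, 14, 12, 12, 12, 11, 13, 12, 14, 12, 14, 16, 16, 17, 30, 50, 64, 70, 69, 69, 68, 68, 69, 68, 68, 68, 66, 57, 40, 22, 16, 15, 16, 16, 16, 16]
```

```bash
cat >> h.py <<'E'
from scipy.optimize import brentq
def tilt(C,vt,vb,zb=12.):
    b=D@(plane(C,278,vb,.014+zb/1000)-SEAT)*1000
    def f(z):
        t=D@(plane(C,278,vt,.014+z/1000)-SEAT)*1000;return np.hypot(t[0]-b[0],t[2]-b[2])-50
    try: z=brentq(f,zb+40,zb+50.0)
    except ValueError: z=zb+50
    t=D@(plane(C,278,vt,.014+z/1000)-SEAT)*1000
    return np.arctan2(t[0]-b[0],t[2]-b[2]),b[0]
E
python3 - <<'E'
from h import *
C=cam("wrist");TC=D@(env.read_state()["ee_pos"]-SEAT)*1000
print("now",tilt(C,253.6,200.9))
for vt,vb,dx,dz in((250.0,208.0,-4.73,2.57),(251,205.5,-2.87,1.58)):
    C2=(C[0],C[1],C[2],C[3]+D.T@np.array([dx,0,dz])/1000);print(tilt(C2,vt,vb))
E
```

```text
now (np.float64(0.14287593923775013), np.float64(-35.58788185904274))
(np.float64(0.042364868277800435), np.float64(-35.857419852378634))
(np.float64(0.07512142790912978), np.float64(-35.609844551894554))
```

play_rows --series '[[[-1.1, 0, 0.5, 0, 1], [-1.1, 0, 0.4, 0, 1], [0, 0, 0, 0, 1], [0, 0, 0, 0, 1]]]'

```text
time_s: 18.88
ee_pos: [0.4774, -0.1354, 0.0613]
ee_rot: [[-0.997, 0.08, 0.001], [0.08, 0.997, 0.003], [-0.001, 0.003, -1.0]]
contact_force: [-0.4, 0.7, 4.4]
opening: 0.0357
gripper_force: 22.1
```

```bash
cat >> h.py <<'E'
def auto(C):
    p=C[0][:,268:288].mean((1,2));g=np.convolve(p,[1/3]*3,"same")
    h=cv2.cvtColor(C[0],cv2.COLOR_RGB2HSV)
    d=np.convolve((p<30).astype(int),np.ones(20),"valid");i=np.flatnonzero(d[150:]>=20)[0]+150
    vb=i+(40-p[i-1])/(p[i]-p[i-1])-1 if p[i]!=p[i-1] else i
    j=i+np.flatnonzero(p[i:]>40)[0]; vt=j-1+(40-p[j-1])/(p[j]-p[j-1])
    return vt+.5,vb+.5
def look(n=3,zb=12.):
    avg(n);C=cam("wrist");v=auto(C);print(np.round(v,2),"tilt,heelx",np.round(tilt(C,*v,zb),3))
E
python3 - <<'E'
from h import *
look()
E
```

```text
bay-frame TCP mm [-9.97 -0.6  47.28] sd [0. 0. 0.] F [-1.72  0.79  5.  ] yaw -4.6 t 19.0333 op 0.03575941910797246
[255.57 198.65] tilt,heelx [  0.182 -35.2  ]
```

play_rows --series '[[[-1, 0, 0, 0, 1], [-1, 0, 0, 0, 1], [0, 0, 0, 0, 1], [0, 0, 0, 0, 1]]]'

```text
time_s: 19.42
ee_pos: [0.4793, -0.1356, 0.0609]
ee_rot: [[-0.997, 0.08, 0.001], [0.08, 0.997, 0.003], [-0.001, 0.003, -1.0]]
contact_force: [-2.6, -0.1, 4.3]
opening: 0.0356
gripper_force: 21.8
```

Run:
```python
from h import *
look()
```

```text
bay-frame TCP mm [-8.01 -0.59 46.93] sd [0. 0. 0.] F [-2.25 -0.13  3.45] yaw -4.6 t 19.5667 op 0.0354729299018776
[255.8  197.98] tilt,heelx [  0.191 -33.68 ]
```

play_rows --series '[[[-1, 0, 0, 0, 1], [-0.5, 0, 0, 0, 1], [0, 0, 0, 0, 1], [0, 0, 0, 0, 1]]]'

```text
time_s: 19.95
ee_pos: [0.4809, -0.1357, 0.0608]
ee_rot: [[-0.997, 0.08, 0.001], [0.08, 0.997, 0.003], [-0.001, 0.003, -1.0]]
contact_force: [-1.7, -0.6, -0.2]
opening: 0.0356
gripper_force: 21.4
```

Run:
```python
from h import *
look()
```

```text
bay-frame TCP mm [-6.41 -0.57 46.81] sd [0. 0. 0.] F [-1.65  0.09 -0.66] yaw -4.6 t 20.1 op 0.03550893483877222
[255.54 197.73] tilt,heelx [  0.191 -32.208]
```

play_rows --series '[[[-0.8, 0, 0, 0, 1], [-0.7, 0, 0, 0, 1], [0, 0, 0, 0, 1], [0, 0, 0, 0, 1]]]'

```text
time_s: 20.48
ee_pos: [0.4818, -0.1357, 0.0607]
ee_rot: [[-0.997, 0.08, 0.0], [0.08, 0.997, 0.003], [0.0, 0.003, -1.0]]
contact_force: [-4.9, -0.8, -0.5]
opening: 0.0359
gripper_force: 21.4
```

Run:
```python
from h import *
look()
```

```text
bay-frame TCP mm [-5.46 -0.54 46.76] sd [0. 0. 0.] F [-4.71 -0.95 -0.67] yaw -4.6 t 20.6333 op 0.03598247223483072
[255.55 197.24] tilt,heelx [  0.197 -31.493]
```

play_rows --series '[[[-0.7, 0, 0, 0, 1], [-0.8, 0, 0, 0, 1], [0, 0, 0, 0, 1], [0, 0, 0, 0, 1]]]'

```text
time_s: 21.02
ee_pos: [0.4833, -0.1358, 0.0608]
ee_rot: [[-0.997, 0.08, 0.0], [0.08, 0.997, 0.003], [0.0, 0.003, -1.0]]
contact_force: [-5.8, 0.0, -0.9]
opening: 0.036
gripper_force: 21.4
```

Run:
```python
from h import *
look()
```

```text
bay-frame TCP mm [-4.03 -0.53 46.78] sd [0. 0. 0.] F [-5.45 -0.78  0.2 ] yaw -4.6 t 21.1667 op 0.035402442282991525
[255.57 194.75] tilt,heelx [  0.226 -31.398]
```

Run:
```python
from h import *
import pickle
w=pickle.load(open("w6.pkl","rb"))
X=lambda C,v,u=275,z=.026:(D@(plane(C,u,v,z)-SEAT)*1000)[0].round(2)
print("w6 mid col",[tuple(int(a) for a in x) for x in w[0][28:50,268:280].mean(1)])
print("w6 heel edge/mark top/bot/lip",X(w,13),X(w,32),X(w,37),X(w,42.5),X(w,135.5))
C=cam("wrist");print([(v,tuple(int(a) for a in x)) for v,x in zip(range(155,200),C[0][155:200,268:280].mean(1))])
for v in(160,165,170,175,180,185,190,195): print(v,X(C,v),end=" ")
```

```text
w6 mid col [(40, 97, 175), (48, 98, 177), (106, 101, 170), (195, 117, 141), (243, 133, 82), (248, 139, 26), (246, 139, 11), (246, 136, 27), (233, 125, 71), (168, 107, 125), (88, 96, 162), (43, 92, 169), (37, 86, 156), (35, 77, 139), (31, 66, 118), (22, 49, 88), (18, 34, 59), (30, 36, 50), (42, 45, 51), (50, 50, 52), (51, 51, 53), (51, 50, 53)]
w6 heel edge/mark top/bot/lip -50.17 -38.32 -35.15 -31.64 32.3
[(155, (20, 43, 79)), (156, (30, 68, 124)), (157, (41, 89, 161)), (158, (43, 96, 172)), (159, (42, 93, 167)), (160, (41, 90, 164)), (161, (40, 89, 162)), (162, (40, 88, 159)), (163, (37, 82, 149)), (164, (35, 76, 136)), (165, (32, 71, 128)), (166, (32, 70, 125)), (167, (29, 64, 115)), (168, (25, 55, 98)), (169, (23, 50, 89)), (170, (23, 51, 89)), (171, (22, 50, 89)), (172, (24, 50, 89)), (173, (24, 51, 90)), (174, (22, 51, 89)), (175, (22, 50, 89)), (176, (22, 50, 89)), (177, (23, 50, 90)), (178, (22, 51, 91)), (179, (23, 50, 92)), (180, (40, 51, 88)), (181, (78, 54, 74)), (182, (115, 61, 44)), (183, (136, 67, 13)), (184, (141, 68, 3)), (185, (141, 68, 2)), (186, (141, 69, 3)), (187, (137, 68, 14)), (188, (120, 64, 42)), (189, (83, 57, 69)), (190, (42, 51, 86)), (191, (21, 48, 88)), (192, (22, 47, 85)), (193, (20, 43, 76)), (194, (21, 36, 63)), (195, (17, 24, 39)), (196, (17, 17, 20)), (197, (15, 15, 15)), (198, (13, 13, 14)), (199, (13, 10, 12))]
160 -48.7 165 -46.27 170 -43.82 175 -41.35 180 -38.87 185 -36.36 190 -33.83 195 -31.28
```

play_rows --series '[[[0, 0, 0, 0, 1], [0, 0, 0, 0, 1], [0, 0, 0, 0, 1], [-0.7, 0, 0, 0, 1], [-0.7, 0, 0, 0, 1], [0, 0, 0, 0, 1], [0, 0, 0, 0, 1]]]' --grip_force 60

```text
time_s: 21.85
ee_pos: [0.4839, -0.1359, 0.0606]
ee_rot: [[-0.997, 0.08, -0.001], [0.08, 0.997, 0.003], [0.002, 0.003, -1.0]]
contact_force: [-7.9, -0.7, 0.6]
opening: 0.035
gripper_force: 64.7
```

```bash
cat >> h.py <<'E'
def look2():
    look(3); C=cam("wrist");p=C[0][:,268:280].mean(1);r=p[:,0]-p[:,2]
    i=np.flatnonzero(r[150:215]>-5)+150;i=i[(r[i]>0)];i=i[p[i,0]>60];m=(i[0]+i[-1]+1)/2
    X=lambda v:(D@(plane(C,275,v,.026)-SEAT)*1000)[0]
    v=auto(C)[1];print("mark",m,X(m).round(2),"heel rel mark-36.7:",(X(v)-X(m)-36.7).round(2))
E
python3 - <<'E'
from h import *
look2()
E
```

```text
bay-frame TCP mm [-3.4  -0.56 46.59] sd [0. 0. 0.] F [-8.48 -1.64  1.35] yaw -4.61 t 22.0 op 0.03476139139868676
[255.58 193.72] tilt,heelx [  0.239 -31.389]
mark 184.0 -36.28 heel rel mark-36.7: -31.77
```

play_rows --series '[[[0, 0, 0.5, 0, 1], [0, 0, 0.5, 0, 1], [0, 0, 0, 0, 1], [0, 0, 0, 0, 1]]]' --grip_force 30

```text
time_s: 22.43
ee_pos: [0.4839, -0.1359, 0.0598]
ee_rot: [[-0.997, 0.08, -0.001], [0.08, 0.997, 0.003], [0.001, 0.003, -1.0]]
contact_force: [-8.6, -0.2, 3.4]
opening: 0.035
gripper_force: 65.3
```

Run:
```python
from h import *
look2()
```

```text
bay-frame TCP mm [-3.41 -0.54 45.85] sd [0. 0. 0.] F [-9.05 -0.87  4.08] yaw -4.61 t 22.5833 op 0.03482289488158399
[255.24 194.05] tilt,heelx [  0.229 -31.434]
mark 185.0 -35.99 heel rel mark-36.7: -32.18
```

play_rows --series '[[[0, 0, 0.5, 0, 1], [0, 0, 0.5, 0, 1], [0, 0, 0, 0, 1], [0, 0, 0, 0, 1]]]' --grip_force 30

```text
time_s: 23.02
ee_pos: [0.4838, -0.1359, 0.0594]
ee_rot: [[-0.997, 0.08, -0.001], [0.08, 0.997, 0.003], [0.001, 0.003, -1.0]]
contact_force: [-12.2, -0.1, 11.9]
opening: 0.0347
gripper_force: 66.2
```

Run:
```python
from h import *
look2()
```

```text
bay-frame TCP mm [-3.52 -0.56 45.42] sd [0. 0. 0.] F [-12.16  -0.27  11.66] yaw -4.61 t 23.1667 op 0.03527310214049662
[255.28 194.44] tilt,heelx [  0.222 -31.439]
mark 185.0 -36.21 heel rel mark-36.7: -31.99
```

play_rows --series '[[[1, 0, 0.5, 0, 0.9], [0.7, 0, 0.5, 0, 0.9], [0, 0, 0, 0, 0.9], [0, 0, 0, 0, 0.9]]]' --grip_force 20

```text
time_s: 23.6
ee_pos: [0.4835, -0.1359, 0.0591]
ee_rot: [[-0.997, 0.08, 0.002], [0.08, 0.997, 0.002], [-0.002, 0.003, -1.0]]
contact_force: [-11.0, 0.8, 15.3]
opening: 0.0352
gripper_force: 66.7
```

Run:
```python
from h import *
look2()
```

```text
bay-frame TCP mm [-3.81 -0.59 45.14] sd [0. 0. 0.] F [-10.55   0.37  15.65] yaw -4.6 t 23.75 op 0.03493493183190393
[254.93 194.69] tilt,heelx [  0.212 -31.565]
mark 185.5 -36.16 heel rel mark-36.7: -32.08
```

play_rows --series '[[[0.5, 0, -0.5, 0, 0.6], [0.5, 0, -0.5, 0, 0.6], [0, 0, 0, 0, 0.6], [0, 0, 0, 0, 0.6]]]' --grip_force 20

```text
time_s: 24.18
ee_pos: [0.4828, -0.1358, 0.0594]
ee_rot: [[-0.997, 0.08, 0.002], [0.08, 0.997, 0.003], [-0.002, 0.003, -1.0]]
contact_force: [-6.6, -1.1, 7.0]
opening: 0.0349
gripper_force: 65.2
```

Run:
```python
from h import *
look2()
C=cam("wrist");print([tuple(int(a) for a in x) for x in C[0][188:206,268:280].mean(1)])
```

```text
bay-frame TCP mm [-4.59 -0.57 45.37] sd [0. 0. 0.] F [-5.49 -0.37  7.02] yaw -4.6 t 24.3333 op 0.03496938846832299
[255.2  196.31] tilt,heelx [  0.197 -31.491]
mark 187.0 -36.16 heel rel mark-36.7: -32.02
[(140, 68, 4), (135, 67, 28), (112, 61, 61), (66, 53, 84), (26, 49, 89), (21, 48, 87), (19, 44, 80), (20, 40, 71), (18, 32, 53), (15, 21, 30), (13, 12, 14), (11, 11, 12), (13, 13, 13), (11, 11, 12), (11, 12, 11), (12, 11, 12), (12, 11, 11), (12, 12, 13)]
```

play_rows --series '[[[0, 0, 0, 0, 0.58], [0, 0, 0, 0, 0.57], [0, 0, 0, 0, 0.56]]]' --grip_force 20

```text
time_s: 24.73
ee_pos: [0.4838, -0.1359, 0.0592]
ee_rot: [[-0.997, 0.08, 0.004], [0.08, 0.997, 0.003], [-0.003, 0.003, -1.0]]
contact_force: [-0.1, -0.3, 1.0]
opening: 0.0373
gripper_force: 0.0
```

Run:
```python
from h import *
look2()
```

```text
bay-frame TCP mm [-3.86 -0.54 45.11] sd [0.0002 0.     0.0001] F [0.12 0.04 0.25] yaw -4.59 t 24.8833 op 0.03772193733086262
[253.22 195.41] tilt,heelx [  0.188 -31.475]
mark 186.5 -36.13 heel rel mark-36.7: -32.12
```

```bash
cat >> h.py <<'E'
def top():
    C=cam("wrist");vt=auto(C)[0];print("vt",vt,"x if top z=50..62:",[(z,(D@(plane(C,278,vt,.014+z/1000)-SEAT)*1000)[0].round(1)) for z in(50,53,56,59,62)])
    h=cv2.cvtColor(C[0],cv2.COLOR_RGB2HSV);m=cv2.inRange(h,(5,150,60),(20,255,255))
    c=max(cv2.findContours(m,0,1)[0],key=cv2.contourArea);print("band",cv2.boundingRect(c))
    r=C[0][int(vt)+6].astype(int);k=np.flatnonzero((r[:,0]-r[:,2])>25);print("band width",k[0],k[-1],"depth",340*36/(k[-1]-k[0]+1))
    P=np.linalg.inv(C[2])
    for t in(0,.05,.1,.15,.2):
        p=np.array([-30.9+50*np.sin(t),0,67*np.sin(t)+50*np.cos(t)])/1000;q=C[1]@(C[2].T@(D.T@p+SEAT-C[3]));print(t,(q[:2]/q[2]).round(1),end=" ")
E
python3 - <<'E'
from h import *
top()
E
```

```text
vt 254.25948103792416 x if top z=50..62: [(50, np.float64(-17.2)), (53, np.float64(-18.5)), (56, np.float64(-19.8)), (59, np.float64(-21.1)), (62, np.float64(-22.4))]
band (228, 253, 101, 15)
band width 228 328 depth 121.18811881188118
0 [276.5 221.3] 0.05 [276.5 230.3] 0.1 [276.5 239.6] 0.15 [276.5 248.9] 0.2 [276.5 258.5]
```

play_rows --series '[[[0, 0, 0, 0, 0.4], [0, 0, 0, 0, 0.4], [0, 0, 0, 0, 0.4], [0, 0, -10, 0, 0.4], [0, 0, -20, 0, 0.4], [0, 0, -20, 0, 0.4], [5, 0, 0, 0, 1], [5, 0, 0, 0, 1]]]'

```text
time_s: 25.7
ee_pos: [0.4731, -0.1353, 0.1097]
ee_rot: [[-0.997, 0.08, 0.003], [0.08, 0.997, 0.002], [-0.003, 0.002, -1.0]]
contact_force: [-0.4, 1.3, 0.1]
opening: 0.0283
gripper_force: 0.0
```

play_rows --series '[[[0, 0, 0, 0, 1], [0, 0, 0, 0, 1], [0, 0, 0, 0, 1], [0, 0, 0, 0, 1], [0, 0, 0, 0, 1], [0, 0, 0, 0, 1]]]'

```text
time_s: 26.2
ee_pos: [0.4725, -0.1351, 0.1086]
ee_rot: [[-0.997, 0.08, 0.001], [0.08, 0.997, 0.003], [-0.001, 0.003, -1.0]]
contact_force: [-0.4, -0.5, -0.7]
opening: -0.0002
gripper_force: 0.0
```

Run:
```python
from h import *
im=avg(3)
C=cam("side");im=C[0]
h=cv2.cvtColor(im,cv2.COLOR_RGB2HSV);m=cv2.inRange(h,(5,150,50),(20,255,255))
for c in cv2.findContours(m,0,1)[0]:
    if cv2.contourArea(c)>4: print("side orange",cv2.boundingRect(c),cv2.approxPolyDP(c,1,True)[:,0].tolist())
R=C[2];c=C[3]
def pr(p): q=C[1]@(R.T@(D.T@(np.array(p)/1000)+SEAT-c));return (q[:2]/q[2]).round(1)
for t in(0,.1,.17): print(t,[pr([-30.9+z*np.sin(t)+a*np.cos(t),18,(67-a)*np.sin(t)+z*np.cos(t)]) for a,z in((0,50),(0,12),(5,50))])
C=cam("wrist");h=cv2.cvtColor(C[0],cv2.COLOR_RGB2HSV);m=cv2.inRange(h,(5,150,50),(20,255,255))
for c in cv2.findContours(m,0,1)[0]:
    if cv2.contourArea(c)>4: print("wrist orange",cv2.boundingRect(c))
for t in(0,.05,.1,.15,.18):
    p=np.array([-30.9+50*np.sin(t),0,67*np.sin(t)+50*np.cos(t)])/1000;q=C[1]@(C[2].T@(D.T@p+SEAT-C[3]));print(t,(q[:2]/q[2]).round(1),end=" ")
```

```text
bay-frame TCP mm [-14.79  -0.66  94.77] sd [0.     0.     0.0001] F [ 0.47 -0.73 -0.73] yaw -4.6 t 26.35 op 0.00011374594114974176
side orange (307, 168, 3, 20) [[308, 168], [307, 182], [309, 187], [307, 178]]
0 [array([310.9, 180.1]), array([310.5, 191.4]), array([308.9, 180. ])]
0.1 [array([308.9, 178. ]), array([310.1, 189.5]), array([306.9, 178.1])]
0.17 [array([307.5, 176.6]), array([309.8, 188.1]), array([305.5, 176.8])]
wrist orange (244, 233, 69, 11)
wrist orange (257, 184, 40, 5)
0 [276.9 210.8] 0.05 [276.9 217.1] 0.1 [276.9 223.5] 0.15 [276.9 229.9] 0.18 [276.9 233.8]
```

play_rows --series '[[[0, 0, 5, 0, 1], [0, 0, 5, 0, 1], [0, 0, 4, 0, 1], [0, 0, 2, 0, 1], [0, 0, 0, 0, 1], [0, 0, 0, 0, 1]]]'

```text
time_s: 26.95
ee_pos: [0.4724, -0.135, 0.0927]
ee_rot: [[-0.997, 0.08, 0.001], [0.08, 0.997, 0.003], [-0.001, 0.003, -1.0]]
contact_force: [0.1, -0.1, -0.3]
opening: -0.0002
gripper_force: 0.0
```

play_rows --series '[[[0, 0, 1, 0, 1], [0, 0, 1, 0, 1], [0, 0, 0, 0, 1], [0, 0, 0, 0, 1]]]'

```text
time_s: 27.28
ee_pos: [0.4726, -0.135, 0.091]
ee_rot: [[-0.997, 0.08, 0.001], [0.08, 0.997, 0.003], [-0.001, 0.003, -1.0]]
contact_force: [0.0, 0.4, -0.2]
opening: 0.0002
gripper_force: 0.0
```

play_rows --series '[[[0, 0, 1, 0, 1], [0, 0, 0, 0, 1], [0, 0, 0, 0, 1]]]'

```text
time_s: 27.53
ee_pos: [0.4725, -0.1351, 0.0899]
ee_rot: [[-0.997, 0.08, 0.001], [0.08, 0.997, 0.003], [-0.001, 0.003, -1.0]]
contact_force: [-0.3, -0.9, -0.3]
opening: -0.0004
gripper_force: 0.0
```

play_rows --series '[[[0, 0, 1, 0, 1], [0, 0, 0, 0, 1], [0, 0, 0, 0, 1]]]'

```text
time_s: 27.78
ee_pos: [0.4725, -0.1351, 0.0889]
ee_rot: [[-0.997, 0.08, 0.001], [0.08, 0.997, 0.003], [-0.001, 0.003, -1.0]]
contact_force: [-0.7, -0.3, 0.8]
opening: -0.0001
gripper_force: 0.0
```

play_rows --series '[[[0, 0, 1, 0, 1], [0, 0, 0, 0, 1], [0, 0, 0, 0, 1]]]'

```text
time_s: 28.03
ee_pos: [0.4725, -0.135, 0.0879]
ee_rot: [[-0.997, 0.08, 0.001], [0.08, 0.997, 0.003], [-0.001, 0.003, -1.0]]
contact_force: [-0.2, -0.6, 0.2]
opening: -0.0
gripper_force: 0.0
```

play_rows --series '[[[0, 0, 0.7, 0, 1], [0, 0, 0, 0, 1], [0, 0, 0, 0, 1]]]'

```text
time_s: 28.28
ee_pos: [0.4724, -0.135, 0.0873]
ee_rot: [[-0.997, 0.08, 0.001], [0.08, 0.997, 0.003], [-0.001, 0.003, -1.0]]
contact_force: [-1.3, 0.2, 3.4]
opening: 0.0003
gripper_force: 1.4
```

play_rows --series '[[[0, 0, 0.5, 0, 1], [0, 0, 0, 0, 1], [0, 0, 0, 0, 1]]]'

```text
time_s: 28.53
ee_pos: [0.4723, -0.135, 0.0868]
ee_rot: [[-0.997, 0.08, 0.001], [0.08, 0.997, 0.003], [-0.001, 0.003, -1.0]]
contact_force: [-2.7, 0.3, 3.5]
opening: 0.0001
gripper_force: 1.9
```

play_rows --series '[[[0, 0, 0.5, 0, 1], [0, 0, 0, 0, 1], [0, 0, 0, 0, 1]]]'

```text
time_s: 28.78
ee_pos: [0.4725, -0.1351, 0.0862]
ee_rot: [[-0.997, 0.08, 0.001], [0.08, 0.997, 0.003], [-0.001, 0.003, -1.0]]
contact_force: [-2.3, 0.3, 5.1]
opening: 0.0001
gripper_force: 1.8
```

Run:
```python
from h import *
im=avg(2);top()
```

```text
bay-frame TCP mm [-14.78  -0.6   72.21] sd [0. 0. 0.] F [-2.66  0.04  4.42] yaw -4.6 t 28.8833 op 2.39678424412405e-07
vt 247.42159227985525 x if top z=50..62: [(50, np.float64(-19.2)), (53, np.float64(-20.4)), (56, np.float64(-21.7)), (59, np.float64(-22.9)), (62, np.float64(-24.2))]
band (239, 247, 24, 12)
band width 238 317 depth 153.0
0 [276.7 224.2] 0.05 [276.7 231.6] 0.1 [276.8 239.1] 0.15 [276.8 246.7] 0.2 [276.8 254.4]
```

play_rows --series '[[[0, 0, 0.5, 0, 1], [0, 0, 0.5, 0, 1], [0, 0, 0, 0, 1], [0, 0, 0, 0, 1]]]'

```text
time_s: 29.27
ee_pos: [0.4725, -0.135, 0.0852]
ee_rot: [[-0.997, 0.08, 0.001], [0.08, 0.997, 0.003], [-0.001, 0.003, -1.0]]
contact_force: [-2.2, -0.6, 4.2]
opening: -0.0002
gripper_force: 1.7
```

play_rows --series '[[[0, 0, 0.5, 0, 1], [0, 0, 0.5, 0, 1], [0, 0, 0, 0, 1], [0, 0, 0, 0, 1]]]'

```text
time_s: 29.6
ee_pos: [0.4725, -0.1351, 0.0842]
ee_rot: [[-0.997, 0.08, 0.001], [0.08, 0.997, 0.003], [-0.001, 0.003, -1.0]]
contact_force: [-2.2, 0.1, 4.9]
opening: -0.0002
gripper_force: 1.6
```

Run:
```python
from h import *
im=avg(2);top()
```

```text
bay-frame TCP mm [-14.67  -0.62  70.18] sd [0. 0. 0.] F [-2.04 -0.04  2.97] yaw -4.6 t 29.7 op 0.00011465326565038628
vt 244.0016 x if top z=50..62: [(50, np.float64(-21.6)), (53, np.float64(-22.8)), (56, np.float64(-24.0)), (59, np.float64(-25.2)), (62, np.float64(-26.4))]
band (239, 243, 80, 13)
band width 238 317 depth 153.0
0 [276.7 225.4] 0.05 [276.7 232.9] 0.1 [276.8 240.5] 0.15 [276.8 248.2] 0.2 [276.8 256. ]
```

Rocking down nicely at about 5 N. I'll keep going.

play_rows --series '[[[0, 0, 0.6, 0, 1], [0, 0, 0.6, 0, 1], [0, 0, 0.6, 0, 1], [0, 0, 0.6, 0, 1], [0, 0, 0, 0, 1]]]'

```text
time_s: 30.17
ee_pos: [0.4721, -0.135, 0.0817]
ee_rot: [[-0.997, 0.08, 0.0], [0.08, 0.997, 0.003], [-0.0, 0.003, -1.0]]
contact_force: [-3.0, 0.8, 4.0]
opening: 0.0001
gripper_force: 2.2
```

play_rows --series '[[[0, 0, 0.6, 0, 1], [0, 0, 0.6, 0, 1], [0, 0, 0.6, 0, 1], [0, 0, 0, 0, 1]]]'

```text
time_s: 30.5
ee_pos: [0.4719, -0.135, 0.0799]
ee_rot: [[-0.997, 0.08, 0.0], [0.08, 0.997, 0.003], [0.0, 0.003, -1.0]]
contact_force: [-4.0, -1.5, 4.6]
opening: 0.0
gripper_force: 2.2
```

Run:
```python
from h import *
im=avg(2);top()
```

```text
bay-frame TCP mm [-15.04  -0.56  65.92] sd [0.0001 0.     0.    ] F [-1.9  -0.09  2.42] yaw -4.6 t 30.6 op 0.00018162973674564888
vt 237.01098454027664 x if top z=50..62: [(50, np.float64(-27.0)), (53, np.float64(-28.2)), (56, np.float64(-29.3)), (59, np.float64(-30.4)), (62, np.float64(-31.6))]
band (238, 236, 81, 14)
band width 238 318 depth 151.11111111111111
0 [276.6 229. ] 0.05 [276.6 236.7] 0.1 [276.6 244.6] 0.15 [276.7 252.6] 0.2 [276.7 260.7]
```

play_rows --series '[[[0, 0, 0.6, 0, 1], [0, 0, 0.6, 0, 1], [0, 0, 0.5, 0, 1], [0, 0, 0, 0, 1], [0, 0, 0, 0, 1]]]'

```text
time_s: 31.07
ee_pos: [0.4724, -0.135, 0.0783]
ee_rot: [[-0.997, 0.08, 0.001], [0.08, 0.997, 0.003], [-0.001, 0.003, -1.0]]
contact_force: [-1.6, 0.5, 1.6]
opening: -0.0001
gripper_force: 0.9
```

play_rows --series '[[[0, 0, 0.5, 0, 1], [0, 0, 0, 0, 1], [0, 0, 0, 0, 1]]]'

```text
time_s: 31.32
ee_pos: [0.4724, -0.135, 0.078]
ee_rot: [[-0.997, 0.08, 0.001], [0.08, 0.997, 0.003], [-0.001, 0.003, -1.0]]
contact_force: [-4.5, 0.5, 9.0]
opening: -0.0002
gripper_force: 4.3
```

play_rows --series '[[[0, 0, 0.5, 0, 1], [0, 0, 0, 0, 1], [0, 0, 0, 0, 1]]]'

```text
time_s: 31.57
ee_pos: [0.4724, -0.135, 0.078]
ee_rot: [[-0.997, 0.08, 0.001], [0.08, 0.997, 0.003], [-0.001, 0.003, -1.0]]
contact_force: [-7.8, 1.5, 14.4]
opening: 0.0
gripper_force: 7.3
```

Run:
```python
from h import *
im=avg(2);top()
```

```text
bay-frame TCP mm [-14.96  -0.6   64.03] sd [0. 0. 0.] F [-6.46  1.28 14.23] yaw -4.6 t 31.6667 op 2.088940689272327e-05
vt 233.86851063829786 x if top z=50..62: [(50, np.float64(-29.3)), (53, np.float64(-30.4)), (56, np.float64(-31.5)), (59, np.float64(-32.6)), (62, np.float64(-33.7))]
band (238, 233, 81, 14)
band width 238 318 depth 151.11111111111111
0 [276.7 230.5] 0.05 [276.7 238.4] 0.1 [276.7 246.4] 0.15 [276.7 254.5] 0.2 [276.8 262.7]
```

play_rows --series '[[[0, 0, -2, 0, 1], [0, 0, -10, 0, 1], [0, 0, -20, 0, 1], [-15, 0, -30, 0, 1], [-30, 0, -30, 0, 1], [-30, 0, -8, 0, 1], [-10, 0, 0, 0, 1], [0, 0, 0, 0, 1]]]'

```text
time_s: 32.38
ee_pos: [0.5595, -0.1423, 0.1767]
ee_rot: [[-0.997, 0.08, 0.004], [0.08, 0.997, 0.002], [-0.004, 0.003, -1.0]]
contact_force: [-1.1, 0.4, -1.0]
opening: 0.0001
gripper_force: 0.0
```

play_rows --series '[[[0, 0, 0, 0, 1], [0, 0, 0, 0, 1], [0, 0, 0, 0, 1]]]'

```text
time_s: 32.63
ee_pos: [0.5553, -0.1419, 0.1761]
ee_rot: [[-0.997, 0.08, -0.001], [0.08, 0.997, 0.003], [0.001, 0.003, -1.0]]
contact_force: [-0.2, 0.1, 0.0]
opening: -0.0
gripper_force: 0.0
```

Run:
```python
from h import *
import pickle
avg(3);C=cam("wrist");pickle.dump(C,open("w8.pkl","wb"));im=C[0]
p=im[:,266:286].mean(1);print([(v,tuple(int(a) for a in p[v])) for v in range(30,215,3)])
h=cv2.cvtColor(im,cv2.COLOR_RGB2HSV);m=cv2.inRange(h,(5,150,60),(20,255,255))
for c in cv2.findContours(m,0,1)[0]:
    if cv2.contourArea(c)>10: print(cv2.boundingRect(c))
def pr(x,y,z): q=C[1]@(C[2].T@(D.T@(np.array([x,y,z])/1000)+SEAT-C[3]));return (q[:2]/q[2]).round(1)
for x in(0,-.9):
  print(x,"top heel",pr(x-30,0,50),pr(x-30,18,50),pr(x-30,-18,50),"toe",pr(x+30,0,50),"mark",pr(-36.7,0,12),"heel edge",pr(-50,0,12),"lip",pr(33.3,24,12))
print("tilt .03:",pr(-30.9+50*.03,0,52),pr(29.1+1.5,0,50.2))
```

```text
bay-frame TCP mm [ 68.64  -1.06 162.57] sd [0.0002 0.     0.0002] F [-0.34 -0.23 -0.41] yaw -4.61 t 32.7833 op 0.0003311343974812445
[(30, (220, 228, 222)), (33, (220, 228, 223)), (36, (221, 229, 223)), (39, (156, 175, 194)), (42, (36, 85, 157)), (45, (39, 88, 159)), (48, (39, 89, 160)), (51, (38, 89, 160)), (54, (38, 89, 162)), (57, (197, 114, 94)), (60, (123, 66, 29)), (63, (226, 113, 16)), (66, (235, 126, 14)), (69, (234, 122, 15)), (72, (67, 49, 45)), (75, (44, 45, 46)), (78, (44, 45, 47)), (81, (44, 44, 47)), (84, (43, 43, 45)), (87, (119, 120, 127)), (90, (135, 138, 146)), (93, (135, 138, 146)), (96, (135, 137, 145)), (99, (135, 137, 145)), (102, (135, 137, 146)), (105, (135, 137, 146)), (108, (135, 137, 146)), (111, (135, 137, 145)), (114, (136, 138, 146)), (117, (135, 137, 145)), (120, (135, 137, 146)), (123, (134, 136, 145)), (126, (134, 136, 145)), (129, (135, 137, 145)), (132, (135, 137, 145)), (135, (135, 137, 146)), (138, (97, 99, 105)), (141, (41, 41, 44)), (144, (42, 43, 45)), (147, (42, 43, 44)), (150, (65, 67, 67)), (153, (176, 186, 191)), (156, (177, 187, 192)), (159, (176, 186, 191)), (162, (179, 190, 194)), (165, (174, 184, 189)), (168, (176, 186, 190)), (171, (165, 174, 179)), (174, (158, 168, 172)), (177, (121, 129, 135)), (180, (18, 42, 77)), (183, (45, 49, 61)), (186, (63, 64, 68)), (189, (66, 67, 71)), (192, (65, 66, 70)), (195, (66, 67, 71)), (198, (65, 66, 70)), (201, (66, 67, 71)), (204, (65, 66, 70)), (207, (72, 88, 82)), (210, (98, 117, 110)), (213, (118, 122, 128))]
(251, 58, 55, 14)
0 top heel [277.   61.9] [304.2  61.9] [249.8  62. ] toe [277.3 153.1] mark [277.   59.5] heel edge [276.9  40.4] lip [306.6 151.6]
-0.9 top heel [277.   60.5] [304.2  60.4] [249.8  60.5] toe [277.3 151.8] mark [277.   59.5] heel edge [276.9  40.4] lip [306.6 151.6]
tilt .03: [277.   62.5] [277.3 154. ]
```

Run:
```python
from h import *
import pickle
C=pickle.load(open("w8.pkl","rb"));im=C[0]
p=im[:,262:292].mean(1);print([(v,tuple(int(a) for a in p[v])) for v in range(55,66)],[(v,int(p[v].mean())) for v in range(147,154)],[(v,int(p[v].mean())) for v in range(36,43)])
h=cv2.cvtColor(im,cv2.COLOR_RGB2HSV)
for v in(64,70,110,146): r=im[v].astype(int).sum(1); print(v,[int(x) for x in r[244:256]],[int(x) for x in r[298:312]])
```

```text
[(55, (63, 89, 157)), (56, (127, 99, 137)), (57, (197, 114, 94)), (58, (232, 122, 46)), (59, (204, 104, 21)), (60, (123, 66, 28)), (61, (95, 55, 34)), (62, (166, 85, 28)), (63, (226, 113, 15)), (64, (235, 124, 9)), (65, (236, 126, 11))] [(147, 41), (148, 39), (149, 37), (150, 66), (151, 123), (152, 168), (153, 185)] [(36, 224), (37, 224), (38, 213), (39, 175), (40, 124), (41, 95), (42, 93)]
64 [153, 194, 241, 281, 291, 288, 322, 356, 373, 361, 360, 358] [375, 376, 376, 377, 376, 370, 382, 374, 340, 304, 285, 298, 293, 294]
70 [251, 267, 238, 179, 160, 180, 222, 280, 316, 320, 323, 329] [348, 336, 345, 344, 349, 343, 348, 352, 319, 291, 287, 290, 289, 291]
110 [163, 232, 270, 269, 227, 177, 153, 146, 112, 102, 113, 115] [149, 136, 137, 143, 138, 137, 210, 263, 285, 287, 287, 286, 284, 280]
146 [142, 149, 145, 150, 152, 142, 155, 149, 133, 83, 51, 44] [128, 133, 150, 131, 132, 163, 225, 275, 284, 283, 288, 282, 286, 285]
```

play_rows --series '[[[28, 0, 20, 0, 1], [28.6, 0, 20, 0, 1], [0, 0, 25, 0, 1], [0, 0, 20, 0, 1], [0, 0, 8, 0, 1], [0, 0, 3, 0, 1], [0, 0, 0, 0, 1], [0, 0, 0, 0, 1]]]'

```text
time_s: 33.5
ee_pos: [0.5011, -0.1375, 0.0817]
ee_rot: [[-0.997, 0.08, 0.002], [0.08, 0.997, 0.002], [-0.002, 0.003, -1.0]]
contact_force: [0.4, 0.4, 0.2]
opening: 0.0002
gripper_force: 0.0
```

play_rows --series '[[[0, 0, 0.8, 0, 1], [0, 0, 0.7, 0, 1], [0, 0, 0, 0, 1], [0, 0, 0, 0, 1]]]'

```text
time_s: 33.83
ee_pos: [0.5006, -0.1373, 0.0797]
ee_rot: [[-0.997, 0.08, 0.002], [0.08, 0.997, 0.003], [-0.002, 0.003, -1.0]]
contact_force: [0.0, -0.6, -0.1]
opening: 0.0002
gripper_force: 0.0
```

play_rows --series '[[[0, 0, 0.5, 0, 1], [0, 0, 0, 0, 1], [0, 0, 0, 0, 1]]]'

```text
time_s: 34.08
ee_pos: [0.5003, -0.1373, 0.0788]
ee_rot: [[-0.997, 0.08, 0.001], [0.08, 0.997, 0.003], [-0.001, 0.003, -1.0]]
contact_force: [0.5, -1.0, 0.2]
opening: -0.0002
gripper_force: 0.0
```

Run:
```python
from h import *
avg(2)
```

```text
bay-frame TCP mm [13.07 -0.66 64.83] sd [0. 0. 0.] F [-0.5   0.82 -0.57] yaw -4.6 t 34.1833 op -0.00010574508963054902
```

play_rows --series '[[[0, 0, 0.5, 0, 1], [0, 0, 0, 0, 1], [0, 0, 0, 0, 1]]]'

```text
time_s: 34.43
ee_pos: [0.5003, -0.1373, 0.0783]
ee_rot: [[-0.997, 0.08, 0.001], [0.08, 0.997, 0.003], [-0.001, 0.003, -1.0]]
contact_force: [0.3, 0.7, -0.0]
opening: 0.0004
gripper_force: 0.0
```

play_rows --series '[[[0, 0, 0.4, 0, 1], [0, 0, 0, 0, 1], [0, 0, 0, 0, 1]]]'

```text
time_s: 34.68
ee_pos: [0.5004, -0.1373, 0.0781]
ee_rot: [[-0.997, 0.08, 0.001], [0.08, 0.997, 0.003], [-0.001, 0.003, -1.0]]
contact_force: [-1.7, 0.1, 2.3]
opening: -0.0
gripper_force: 1.6
```

play_rows --series '[[[0, 0, 0.4, 0, 1], [0, 0, 0, 0, 1], [0, 0, 0, 0, 1]]]'

```text
time_s: 34.93
ee_pos: [0.5004, -0.1373, 0.0781]
ee_rot: [[-0.997, 0.08, 0.002], [0.08, 0.997, 0.003], [-0.001, 0.003, -1.0]]
contact_force: [-1.1, 0.4, 8.1]
opening: -0.0001
gripper_force: 4.1
```

Run:
```python
from h import *
avg(2)
```

```text
bay-frame TCP mm [13.11 -0.68 64.05] sd [0. 0. 0.] F [-2.77  0.99  8.6 ] yaw -4.6 t 35.0333 op -4.3259223110131987e-05
```

Contact height at x=+13 mm is 64.05 mm against 64.03 mm at x=−15 mm, so the pack is flat and home. I'll lift away and hand in.

play_rows --series '[[[0, 0, -2, 0, 1], [0, 0, -10, 0, 1], [0, 0, -25, 0, 1], [0, 0, -25, 0, 1], [0, 0, 0, 0, 1], [0, 0, 0, 0, 1], [0, 0, 0, 0, 1]]]'

```text
time_s: 35.62
ee_pos: [0.5002, -0.1374, 0.1396]
ee_rot: [[-0.997, 0.08, 0.001], [0.08, 0.997, 0.003], [-0.001, 0.003, -1.0]]
contact_force: [-0.4, -0.6, -1.1]
opening: 0.0003
gripper_force: 0.0
```

Run:
```python
from h import *
print(env.read_state()["ee_pos"],env.finish_job())
```

```text
the job is handed in; nothing more can be done
[ 0.50018881 -0.13742852  0.13961025] None
```

The battery pack sits flat and home in the bay by my measurements (press heights of 64.03 and 64.05 mm, 28 mm apart), with the gripper clear; I handed the job in at about 36 s, but the hand-in returned no verdict.

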